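# Fill a picking bin from the spring-gate ball dispenser

### The job

Push the empty larger grey bin across the table until it stands centred on its parking outline under the ball dispenser. Then pull the dispenser's spring gate out by its tab until the tab is level with the mark on the rails, so that all four balls drop into the bin, and keep holding it there: the job finishes with the gripper still holding the gate open at the mark. Do not shift the small bin, the tape core, the calliper or the screwdriver.

Things in the scene. Friction and masses are not known exactly. Their poses are not given: they have to be found in the camera images.
- bin: empty open grey picking bin, the larger loose bin: 150 mm front to back (its x), 180 mm wide (its y), 75 mm high, walls and floor 4 mm, front wall (-x, with a blank label) 50 mm high; 0.15 to 0.4 kg, slides on the table. Origin at the centre of its underside, z up. It starts left or right of the dispenser, up to 0.6 rad askew to it
- dispenser: fixed ball dispenser; origin on the table below its outlet, x towards its rear post, z up. Two gate rails (68 mm over both, 88 to 112 mm high) run from 180 mm in front (-x) back to the post. On them, above the origin, stands a clear square magazine, 28 mm wide, up to 194 mm high, in a collar 44 x 52 mm, 124 mm high. The post's foot begins at x +130 mm
- spot (a point): point on the table straight below the outlet, middle of the parking outline (white corner marks, 168 mm along x, 198 mm along y). Same axes as the dispenser. Free height for the bin 88 mm; it can be slid in from either side along y
- gate (a joint): how far the flat steel gate under the magazine is pulled out (towards the dispenser's -x), m: 0 shut, 0.045 at the mark, stop at 0.070. A spring pulls it shut, 4 N when shut, 8.5 N at the mark; it shuts at once if let go. Its window lies below the magazine at the mark only; well short of or past it the balls stay blocked
- tab (a point): middle of the grip part of the gate's tab, a black upright plate 12 mm thick (x), 36 mm wide (y), rising from the gate's surface at 106 mm height (rails beside it 112 mm) to 160 mm; this point is 148 mm high and moves with the gate. Shut, it is 95 mm in front (-x) of the spot, 67 mm clear of the collar. Same axes as the dispenser
- mark (a point): the mark: a black line 5 mm broad across each aluminium rail, sticking out 20 mm sideways, 140 mm in front (-x) of the spot, 113 mm high; the middle of the tab (in x) is to be level with it. Same axes as the dispenser
- ball0_center (a point): centre of a steel ball, 16 mm across, 17 g; the four balls stand above one another in the magazine at the start
- ball1_center (a point): centre of a steel ball, 16 mm across, 17 g; the four balls stand above one another in the magazine at the start
- ball2_center (a point): centre of a steel ball, 16 mm across, 17 g; the four balls stand above one another in the magazine at the start
- ball3_center (a point): centre of a steel ball, 16 mm across, 17 g; the four balls stand above one another in the magazine at the start
- small_bin: bystander: small open grey bin, 120 x 100 x 60 mm, heavy with bushes; stands on the side of the dispenser opposite to the empty bin; origin at the centre of its underside
- tape: bystander: cardboard tape core, 90 mm across, 45 mm tall, standing flat; origin at the centre of its underside
- calliper: bystander: flat steel calliper, 200 mm long, 13 mm high; origin on its beam's underside
- driver: bystander: screwdriver lying on the table; origin under its middle
There are look-alikes about, which are no part of the job. Leave any green look-alike of the bin alone.

How it is judged:
By the outcome, as a careful person would: the job done as asked, in the order asked, and still so for the second after the job is handed in, while the arm keeps its last pose, push and grip.
It also fails if it takes over 61 s, if anything falls off the work surface, if the arm or the gripper's body presses on something with over 40 N, if the wrist force passes 120 N, or if a joint passes its speed limit or range.

### The arm

A 7-joint arm with a two-finger parallel gripper is mounted at the origin on the work surface. World frame = base frame: x ahead of the robot, y to its left, z up, the work surface at z = 0. Lengths are in m, angles in rad, forces in N, time in s.
With the tool pointing down it reaches from about 0.4 to 0.85 m from the base axis. Payload 4.5 kg.
Tool frame: the origin (TCP) lies on the centre line of the jaws, within the pads' length; the fingertips stand ahead of it and the grasp point (between the pads) lies 6 mm ahead of it (r.tcp_to_tips is the x of the fingertips in the tool frame, in m); x points along the fingers, y is the direction in which the jaws open and shut, and the axes are right-handed (so a half turn about x gives the same grasp; the last joint's range is limited). The gripper opens to 88 mm and grips with 3 to 60 N. Pads are 18 mm wide; open, the fingers measure 123 mm over their backs; the gripper's body (75 mm by 187 mm) begins 45 mm behind the grasp point.
Start: joints at [-1.218, 0.689, -0.195, 1.565, 0.157, 0.902, -0.215], TCP at [0.196, 0.594, 0.243] pointing down, gripper open.
Joint ranges: [-3.01, 3.01], [-0.46, 2.08], [-1.47, 1.51], [0.13, 2.56], [-1, 4.14], [0.04, 2.09], [-2.66, 2.66]. Speed limits (rad/s): [2.57, 2.57, 3.14, 3.14, 3.14, 3.14, 3.14].

### API

Orientations are given as a unit quaternion [x, y, z, w].
In Python, from plant import r gives the robot as it stands.
- The arm moves only by the tool play_rows, never from a script. Its argument "targets" is a list of rows, each a list of 3 entries, a list of its own where there are three numbers: the turn, a rotation vector about the world's x, y, z in rad, then the shift along the world's x, y, z in units of 40 mm (1.0 is 40 mm), then the closure in counts, from 0 (fully open) to 255 (shut). A call has 1 to 5 rows; each row shifts and turns the commanded pose from where the row before left it; what a row does not reach is not made up. A row lasts 1/10 s, in which the tool goes at most 50 mm and 8.59 degrees, less where a joint would pass 70% of its speed; a pose out of reach is approached as far as the arm can. A call is refused whole if a number of a shift passes 1 or a number of a turn 0.15, either way. A call with a gripper value outside its range is refused whole. The fingers move at their own pace and stop on an object; "newtons" is the grip in N (left out, the last holds). Time passes only in rows, so rows that do not move let the fingers close. It gives the time, the measured TCP pose, the force and the opening at its end, in the units of the state.
- r.get_state(): the state, without advancing time (a new reading comes with each control period).
- r.snapshot(name): name is "scene" or "top" or "wrist"; returns a dict with "color" (480x640x3 uint8, red, green, blue), "fx", "fy", "cx", "cy" (pixels), "cam_to_world" (4x4, takes a point from camera to world coordinates). Camera axes: x right, y up, looking along -z (the intrinsics and any distortion apply to the point x, -y, -z); pixel columns grow to the right and rows downward; lengths in m; the calibration is good to about 2 mm. A picture is of the moment at which its call begins. There is no depth.
- r.finish_job(): hands the job in, once; it reports no verdict.
The state is a dict: "clock": time; "q": joint angles; "qd": joint speeds; "joint_torque": joint torques, N m; "tool_pos": TCP position; "eef_rot": TCP orientation; "contact_force": force on the tool from outside, world axes, zero at the start; "moment": the same for the moment, N m; "opening": opening from 0.0 (shut) to 1.0 (fully open).
Only numpy, scipy, OpenCV 4.12 (cv2) and the standard library are available. Lean on these libraries where they do the work, as an engineer would, in place of code of your own. Each camera call takes 0.05 s, during which the arm holds its last target.

## Working session

There is one attempt and no reset: what is moved stays moved. The work goes in short steps, Python scripts to look and compute and a tool call to move; the robot and the scene stay as the last step left them, time stands still between calls to the robot, and variables do not carry over. Pictures are saved under pics/ and viewed, and the job is handed in when it is done.

Besides the shell and the picture viewer there is one more tool, called as a command line: name --argument value ..., lists and objects as JSON in quotes. play_rows: Moves the arm, as the interface text tells. Its arguments: {"type":"object","properties":{"targets":{"type":"array","items":{"type":"array"}},"newtons":{"type":"number"}},"required":["targets"]}

```bash
ls; mkdir -p pics; python3 - <<'E'
from plant import r
import cv2
print(r.get_state(), r.tcp_to_tips)
for n in ["scene","top","wrist"]:
    s=r.snapshot(n); cv2.imwrite(f"pics/{n}0.png",s["color"][:,:,::-1])
    print(n,{k:v for k,v in s.items() if k!="color"})
E
```

```text
pics
{'clock': 0.0, 'q': array([-1.21821819,  0.68998628, -0.19449734,  1.56633732,  0.15730729,
        0.9024906 , -0.21510167]), 'qd': array([ 0.00066927,  0.00029801, -0.00030682, -0.00120563,  0.00079518,
        0.00062293, -0.00028033]), 'joint_torque': array([-3.92849843e-04, -5.27565122e+01, -1.26686085e+00, -1.53422642e+01,
       -5.26084215e-02,  6.68846100e-03,  1.79004164e-04]), 'tool_pos': array([0.19574126, 0.59290422, 0.24220996]), 'eef_rot': array([ 0.11155765,  0.69819851, -0.11284786,  0.69809677]), 'contact_force': array([-0.68402149, -0.07895251,  0.74857276]), 'moment': array([-0.0256555 ,  0.01056666,  0.05951503]), 'opening': 0.9962032182181964} 0.025
scene {'fx': 480.4553106849166, 'fy': 480.4553106849166, 'cx': 323.34812891165484, 'cy': 237.45868665285502, 'cam_to_world': array([[ 0.85955964, -0.34623055,  0.37587448,  0.86011752],
       [ 0.51103325,  0.58450951, -0.63023301, -0.85906002],
       [-0.00149628,  0.73380722,  0.67935611,  0.89100549],
       [ 0.        ,  0.        ,  0.        ,  1.        ]])}
top {'fx': 547.4010047337348, 'fy': 547.4010047337348, 'cx': 315.3485564290093, 'cy': 240.91608808417192, 'cam_to_world': array([[ 0.00362022,  0.99469863, -0.10276926,  0.33260696],
       [-0.99998076,  0.0030834 , -0.00538191, -0.15777077],
       [-0.0050365 ,  0.10278676,  0.99469066,  1.31311494],
       [ 0.        ,  0.        ,  0.        ,  1.        ]])}
wrist {'fx': 395.31348983178526, 'fy': 395.31348983178526, 'cx': 319.5599686111408, 'cy': 237.4115135217722, 'cam_to_world': array([[ 0.31420297, -0.91738614, -0.24429318,  0.13415087],
       [ 0.94935439,  0.30317308,  0.08253681,  0.61428179],
       [-0.00165501, -0.25785411,  0.96618245,  0.38329409],
       [ 0.        ,  0.        ,  0.        ,  1.        ]])}
```

View pics/scene0.png

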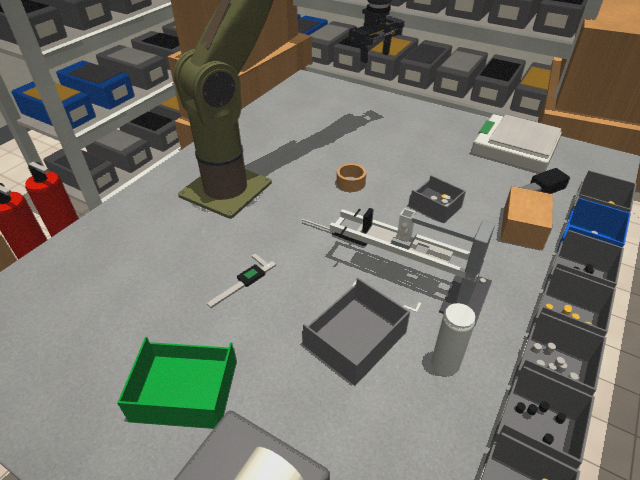

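View pics/top0.png

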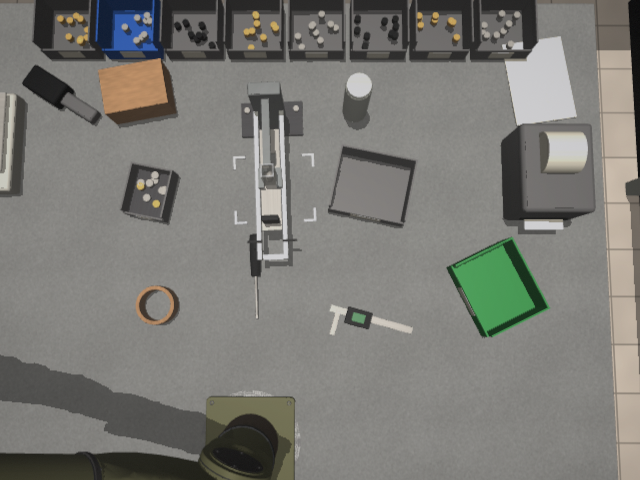

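View pics/wrist0.png

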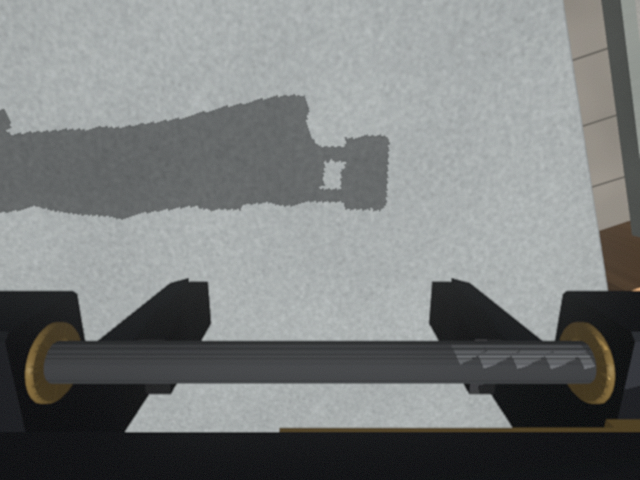

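The top view (u, v) shows:

- **Grey bin:** (372,187), right of the dispenser. This is the bin I want.
- **Look-alikes:** green bin (497,287), small bin (150,193) and the rack bins along the top edge.
- **Dispenser:** (268,170), with white corner marks near (239,162), (308,160), (310,214) and (240,216).
- **Driver:** (256,270), right at the front of the rails.
- **Bottle:** (357,95), close to the grey bin.

Next I'll take close crops to measure from.

```bash
cat > h.py <<'E'
import numpy as np, cv2
def ray(s,uv,z):
    T=s["cam_to_world"]; d=T[:3,:3]@np.array([(uv[0]-s["cx"])/s["fx"],-(uv[1]-s["cy"])/s["fy"],-1.0]); o=T[:3,3]
    return o+d*(z-o[2])/d[2]
def proj(s,p):
    T=s["cam_to_world"]; c=T[:3,:3].T@(np.asarray(p)-T[:3,3])
    return np.array([s["cx"]+s["fx"]*c[0]/-c[2], s["cy"]+s["fy"]*(-c[1])/-c[2]])
def crop(img,x0,y0,x1,y1,k,name):
    cv2.imwrite(name,cv2.resize(img[y0:y1,x0:x1,::-1],None,fx=k,fy=k,interpolation=cv2.INTER_CUBIC))
E
python3 - <<'E'
from plant import r
from h import *
import pickle
s=r.snapshot("top"); t=r.snapshot("scene"); pickle.dump((s,t),open("s0.pkl","wb"))
crop(s["color"],220,70,420,270,3,"pics/t1.png")
crop(t["color"],290,180,500,390,3.5 and 2.8,"pics/sc1.png")
E
```

```text
(no output)
```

View pics/t1.png

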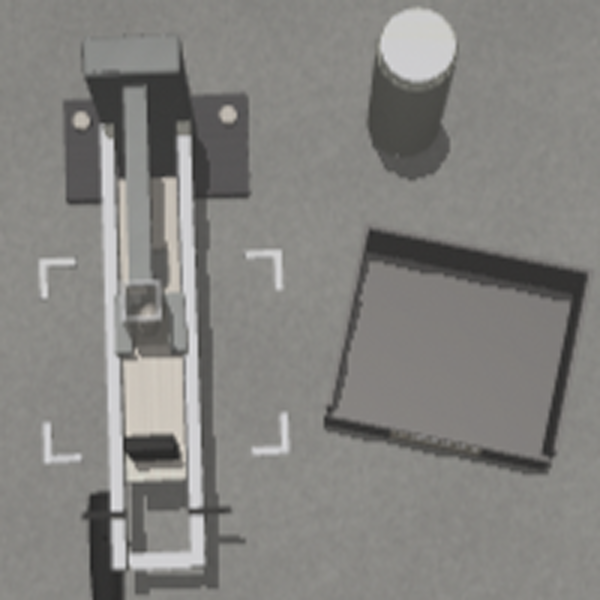

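View pics/sc1.png

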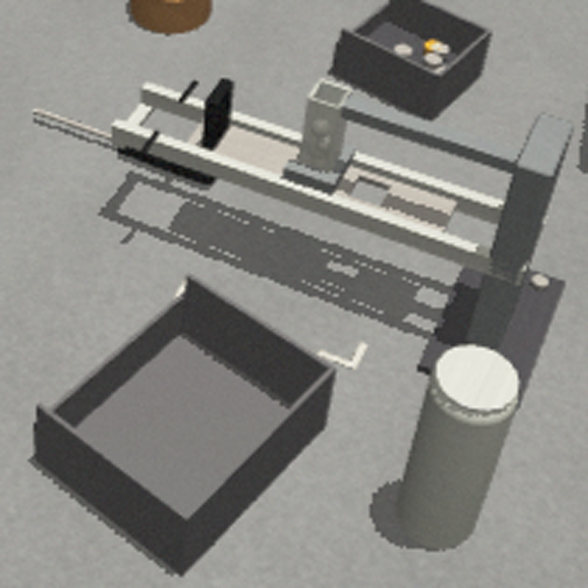

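```bash
python3 - <<'E'
from h import *
import pickle
s,t=pickle.load(open("s0.pkl","rb"))
P=lambda c:(c[0]/3+220-.33,c[1]/3+70-.33)
o=np.array([ray(s,P(c),0)[:2] for c in [(40,262),(281,250),(290,452),(46,462)]])
print("outline RL,RR,FR,FL",o.round(4).tolist()); print(o.mean(0)); 
e=lambda a,b:(np.linalg.norm(o[a]-o[b]).round(4),np.arctan2(*(o[a]-o[b])[::-1]).round(3))
print("y edges",e(0,1),e(3,2),"x edges",e(0,3),e(1,2))
R=[ray(s,P(c),.075)[:2] for c in [(370,229),(587,271)]]
F=[ray(s,P(c),.05)[:2] for c in [(325,418),(549,466)]]
F2=[ray(s,P(c),.0)[:2] for c in [(325,431),(549,471)]]
print("bin rear",R,np.linalg.norm(R[0]-R[1])); print("front",F,np.linalg.norm(F[0]-F[1]));print("front0",F2,np.linalg.norm(F2[0]-F2[1]))
print("side",np.linalg.norm(R[0]-F[0]),np.linalg.norm(R[1]-F[1]))
print("yaw",np.arctan2(*(R[0]-R[1])[::-1])-np.pi/2,np.arctan2(*(F[0]-F[1])[::-1])-np.pi/2)
# rails ends etc
print("tab top back edge", [ray(s,P(c),.160)[:2].round(4) for c in [(124,437),(178,436),(183,456),(130,460)]])
print("mark ends",[ray(s,P(c),.113)[:2].round(4) for c in [(82,516),(231,510)]])
print("rail front", [ray(s,P(c),.112)[:2].round(4) for c in [(113,570),(205,565)]])
print("rail back", [ray(s,P(c),.112)[:2].round(4) for c in [(101,135),(190,125)]])
# scene view bin
Q=lambda c:(c[0]/2.8+290-.3,c[1]/2.8+180-.3)
print("scene bin rear",[ray(t,Q(c),.075)[:2].round(4) for c in [(188,277),(336,370),(40,405)]])
print("bin base near",[ray(t,Q(c),.0)[:2].round(4) for c in [(182,574),(35,462)]])
print("bottle",ray(t,Q((440,530)),0), ray(s,P((408,130)),0))
print("driver handle",[ray(s,P(c),.02)[:2].round(3) for c in [(88,495),(105,598)]],ray(s,(257,318),0.005))
print("calliper",[ray(s,c,0)[:2].round(3) for c in [(331,305),(333,334),(412,331)]],"tape",ray(s,(155,310),0)[:2],"small",ray(s,(150,197),0)[:2])
E
```

```text
outline RL,RR,FR,FL [[0.6745, 0.052], [0.685, -0.1449], [0.5184, -0.1529], [0.5097, 0.044]]
[ 0.59688724 -0.05044345]
y edges (np.float64(0.1972), np.float64(1.624)) (np.float64(0.1971), np.float64(1.615)) x edges (np.float64(0.1651), np.float64(0.048)) (np.float64(0.1668), np.float64(0.048))
bin rear [array([ 0.68159346, -0.21428687]), array([ 0.64889839, -0.3810651 ])] 0.1699527690513217
front [array([ 0.53806773, -0.18019662]), array([ 0.50093084, -0.35381703])] 0.17754772883504888
front0 [array([ 0.53557708, -0.18109756]), array([ 0.50353313, -0.36152563])] 0.18325147948350318
side 0.14751874516028587 0.15045549174081738
yaw -0.19358418130001254 -0.21072169337755242
tab top back edge [array([ 0.5061, -0.0356]), array([ 0.507, -0.074]), array([ 0.4927, -0.0776]), array([ 0.4897, -0.0401])]
mark ends [array([ 0.4545, -0.0006]), array([ 0.4592, -0.1101])]
rail front [array([ 0.4148, -0.0238]), array([ 0.4187, -0.0913])]
rail back [array([ 0.7432, -0.01  ]), array([ 0.7511, -0.077 ])]
scene bin rear [array([ 0.5454, -0.1822]), array([ 0.6875, -0.2093]), array([ 0.5105, -0.3526])]
bin base near [array([ 0.6496, -0.3818]), array([ 0.5046, -0.3547])]
bottle [ 0.79925476 -0.25039322  0.        ] [ 7.86253785e-01 -2.49124827e-01 -2.22044605e-16]
driver handle [array([0.481, 0.007]), array([ 0.399, -0.008])] [ 0.28372832 -0.01311481  0.005     ]
calliper [array([ 0.315, -0.189]), array([ 0.247, -0.193]), array([ 0.254, -0.38 ])] tape [0.30151355 0.2310192 ] small [0.57455488 0.25243915]
```

```bash
python3 - <<'E'
from plant import r
from h import *
from scipy.spatial.transform import Rotation as R
st=r.get_state(); M=R.from_quat(st["eef_rot"]).as_matrix(); print(M.round(3)); 
print("tool y yaw",np.arctan2(M[1,1],M[0,1]))
w=r.snapshot("wrist")["cam_to_world"]; print("cam in tool",(M.T@(w[:3,3]-st["tool_pos"])).round(3))
print(st["q"][[0,6]],np.arctan2(st["tool_pos"][1],st["tool_pos"][0]))
E
```

```text
[[-0.     0.313  0.95 ]
 [-0.001  0.95  -0.313]
 [-1.    -0.001  0.   ]]
tool y yaw 1.2521323265908315
cam in tool [-0.141  0.001 -0.065]
[-1.21823955 -0.21508541] 1.252031151417388
```

play_rows --targets '[[[0, 0, -0.06], [0.6, -0.9, 0.3], 255], [[0, 0, -0.06], [0.6, -0.9, 0.3], 255], [[0, 0, -0.06], [0.6, -0.9, 0.3], 255], [[0, 0, -0.06], [0.6, -0.9, 0.3], 255], [[0, 0, -0.06], [0.6, -0.9, 0.3], 255]]' --newtons 30

```text
clock: 0.8
tool_pos: [0.3167, 0.412, 0.3036]
eef_rot: [0.216, 0.673, -0.216, 0.673]
contact_force: [0.8, 0.4, -0.5]
opening: 0.567
```

play_rows --targets '[[[0, 0, -0.06], [0.5, -1, 0], 255], [[0, 0, -0.06], [0.5, -1, 0], 255], [[0, 0, -0.06], [0.5, -1, 0], 255], [[0, 0, -0.06], [0.5, -1, 0], 255], [[0, 0, -0.06], [0.5, -1, 0], 255]]'

```text
clock: 1.3
tool_pos: [0.4165, 0.2119, 0.3033]
eef_rot: [0.314, 0.633, -0.314, 0.634]
contact_force: [1.1, 0.4, 0.2]
opening: 0.115
```

play_rows --targets '[[[0, 0, -0.06], [0.2, -1, 0], 255], [[0, 0, -0.06], [0.2, -1, 0], 255], [[0, 0, -0.06], [0.2, -1, 0], 255], [[0, 0, -0.06], [0.2, -1, 0], 255], [[0, 0, -0.06], [0.2, -1, 0], 255]]'

```text
clock: 1.8
tool_pos: [0.456, 0.012, 0.3032]
eef_rot: [0.406, 0.579, -0.405, 0.579]
contact_force: [-0.1, -0.1, -0.5]
opening: 0.004
```

play_rows --targets '[[[0, 0, -0.06], [0, -1, 0], 255], [[0, 0, -0.06], [0, -1, 0], 255], [[0, 0, -0.06], [0, -1, 0], 255], [[0, 0, -0.06], [0, -1, 0], 255], [[0, 0, -0.06], [0, -1, 0], 255]]'

```text
clock: 2.3
tool_pos: [0.4557, -0.188, 0.3032]
eef_rot: [0.488, 0.512, -0.487, 0.512]
contact_force: [2.1, 0.4, 0.0]
opening: 0.009
```

play_rows --targets '[[[0, 0, 0], [0, -1, -0.6], 255], [[0, 0, 0], [0, -1, -0.6], 255], [[0, 0, 0], [0, -1, -0.6], 255], [[0, 0, 0], [0, -0.7, -0.9], 255], [[0, 0, 0], [0, 0, -1], 255]]'

```text
clock: 2.8
tool_pos: [0.4555, -0.3407, 0.1546]
eef_rot: [0.488, 0.509, -0.489, 0.513]
contact_force: [-0.7, -0.3, -0.5]
opening: 0.005
```

play_rows --targets '[[[0, 0, 0], [0, 0, -1], 255], [[0, 0, 0], [0, 0, -1], 255], [[0, 0, 0], [0, 0, -0.5], 255], [[0, 0, 0], [0, 0, 0], 255]]'

```text
clock: 3.2
tool_pos: [0.4543, -0.3331, 0.0523]
eef_rot: [0.487, 0.515, -0.487, 0.511]
contact_force: [-0.6, 1.4, -0.2]
opening: 0.005
```

```bash
python3 - <<'E'
from plant import r
from h import *
s=r.snapshot("top"); crop(s["color"],220,70,480,330,2.3,"pics/t2.png")
s=r.snapshot("scene"); crop(s["color"],240,160,500,420,2.3,"pics/sc2.png")
E
```

```text
(no output)
```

View pics/t2.png

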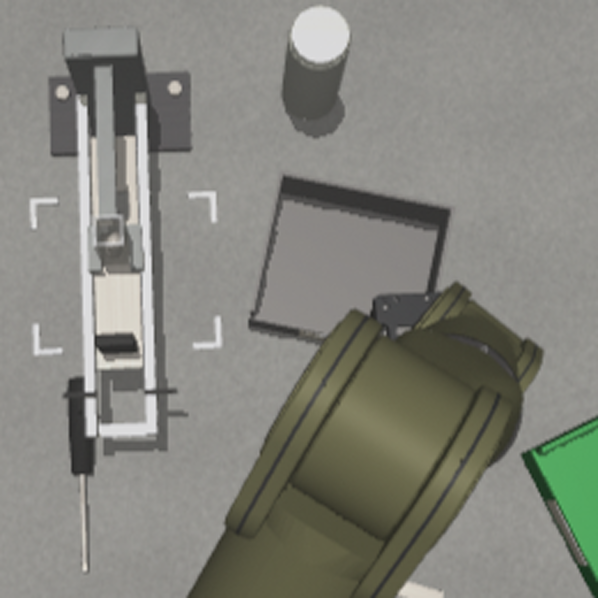

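View pics/sc2.png

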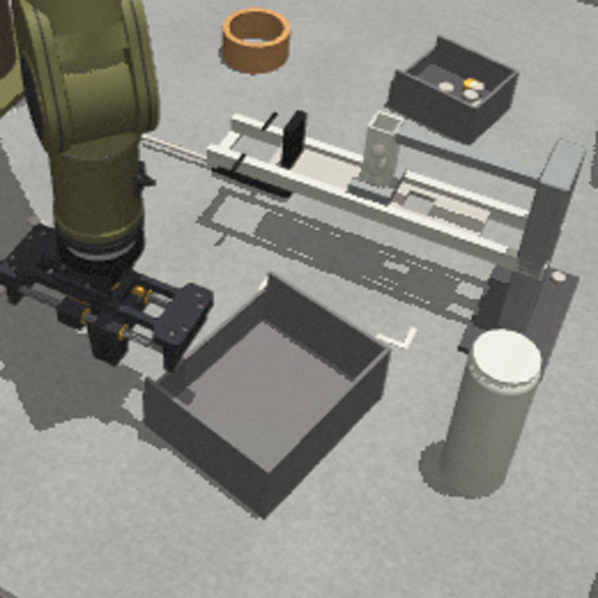

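play_rows --targets '[[[0, 0, 0], [0.3, -0.25, 0], 255], [[0, 0, 0], [0.3, 0, 0], 255], [[0, 0, 0], [0.2, 0, 0], 255], [[0, 0, 0], [0.2, 0, 0], 255], [[0, 0, 0], [0.2, 0, 0], 255]]'

```text
clock: 3.8
tool_pos: [0.5039, -0.3447, 0.0559]
eef_rot: [0.487, 0.513, -0.487, 0.513]
contact_force: [-0.9, -1.9, 0.7]
opening: 0.005
```

play_rows --targets '[[[0, 0, 0], [0.15, 0, 0], 255], [[0, 0, 0], [0.15, 0, 0], 255], [[0, 0, 0], [0.15, 0, 0], 255], [[0, 0, 0], [0, 0, 0], 255]]'

```text
clock: 4.2
tool_pos: [0.5233, -0.3441, 0.055]
eef_rot: [0.487, 0.513, -0.486, 0.513]
contact_force: [-0.2, -0.5, 0.9]
opening: 0.006
```

```bash
python3 - <<'E'
from plant import r
from h import *
s=r.snapshot("top"); crop(s["color"],220,70,480,330,2.3,"pics/t3.png")
E
```

```text
(no output)
```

View pics/t3.png

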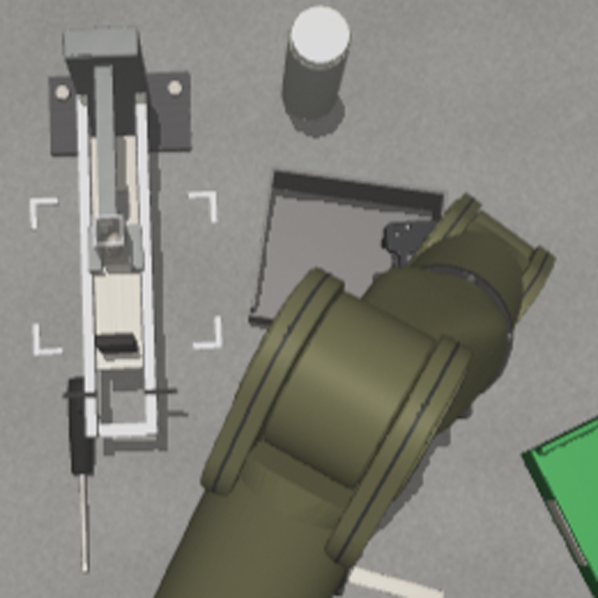

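play_rows --targets '[[[0, 0, 0], [0.2, 0, 0], 255], [[0, 0, 0], [0.15, 0, 0], 255], [[0, 0, 0], [0.15, 0, 0], 255], [[0, 0, 0], [0, 0, 0], 255]]'

```text
clock: 4.65
tool_pos: [0.5433, -0.3443, 0.0551]
eef_rot: [0.487, 0.513, -0.486, 0.513]
contact_force: [-0.4, 0.5, -0.3]
opening: 0.002
```

```bash
python3 - <<'E'
from plant import r
from h import *
s=r.snapshot("top"); crop(s["color"],300,100,450,250,4,"pics/t4.png")
E
```

```text
(no output)
```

View pics/t4.png

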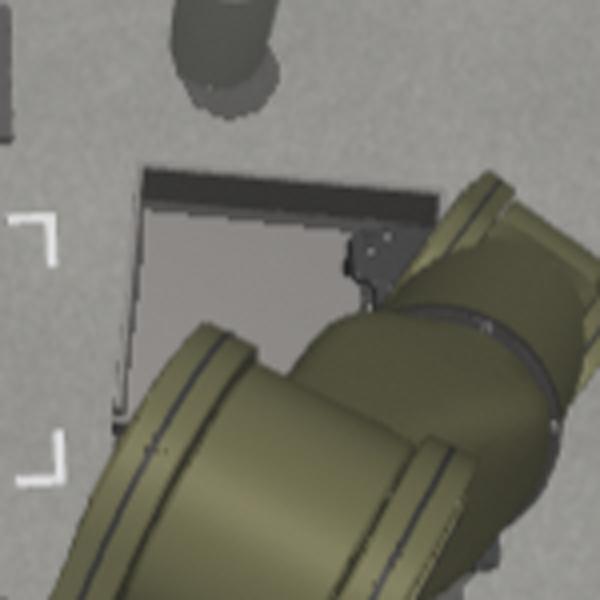

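```bash
cat >> h.py <<'E'
SP=np.array([0.597,-0.0505]); YW=0.048
def todisp(p): c,s_=np.cos(YW),np.sin(YW); d=np.asarray(p)[:2]-SP; return np.array([c*d[0]+s_*d[1],-s_*d[0]+c*d[1]])
def fromrear(s,uvL,uvR,z=.075):
    a=ray(s,uvL,z)[:2]; b=ray(s,uvR,z)[:2]; u=(a-b)/np.linalg.norm(a-b); yaw=np.arctan2(-u[0],u[1])
    m=(a+b)/2; c=m-0.075*np.array([u[1],-u[0]])
    print("len",np.linalg.norm(a-b).round(4),"yaw",yaw.round(3),"rel",(yaw-YW).round(3),"centre",c.round(4),"disp",todisp(c).round(4))
E
python3 - <<'E'
from h import *
import pickle
s,_=pickle.load(open("s0.pkl","rb"))
fromrear(s,(342.9,146.1),(415.4,160.1))
P=lambda c:(c[0]/4+300-.4,c[1]/4+100-.4)
fromrear(s,P((142,168)),P((441,196)))
E
```

```text
len 0.1703 yaw -0.193 rel -0.241 centre [ 0.5914 -0.2832] disp [-0.0167 -0.2322]
len 0.1736 yaw -0.094 rel -0.142 centre [ 0.6092 -0.2754] disp [ 0.0014 -0.2252]
```

play_rows --targets '[[[0, 0, 0], [-0.6, 0, 0], 255], [[0, 0, 0], [0, 0, 1], 0], [[0.1, 0, 0], [0, -0.5, 1], 0], [[0.1, 0, 0], [0.3, -1, 0.5], 0], [[0, 0, 0], [0.6, -1, 0], 0]]'

```text
clock: 5.2
tool_pos: [0.5516, -0.4514, 0.1593]
eef_rot: [0.536, 0.555, -0.436, 0.463]
contact_force: [1.5, -1.8, 0.0]
opening: 0.345
```

play_rows --targets '[[[0, 0, 0], [0.8, 0, 0], 0], [[0, 0, 0], [0.8, 0, -0.5], 0], [[0, 0, 0], [0, 0, -1], 0], [[0, 0, 0], [0, 0, -1], 0], [[0, 0, 0], [0, 0, 0], 0]]'

```text
clock: 5.7
tool_pos: [0.6136, -0.4404, 0.0475]
eef_rot: [0.535, 0.563, -0.434, 0.457]
contact_force: [-1.3, 0.3, -0.8]
opening: 0.793
```

```bash
python3 - <<'E'
from plant import r
from h import *
s=r.snapshot("top"); crop(s["color"],220,70,480,330,2.3,"pics/t5.png")
s=r.snapshot("scene"); crop(s["color"],240,160,500,420,2.3,"pics/sc5.png")
from scipy.spatial.transform import Rotation as R
M=R.from_quat(r.get_state()["eef_rot"]).as_matrix(); print(np.arctan2(M[1,1],M[0,1]),M.round(3))
E
```

```text
0.05055979173524624 [[-0.001  0.999  0.051]
 [ 0.198  0.051 -0.979]
 [-0.98   0.009 -0.198]]
```

View pics/t5.png

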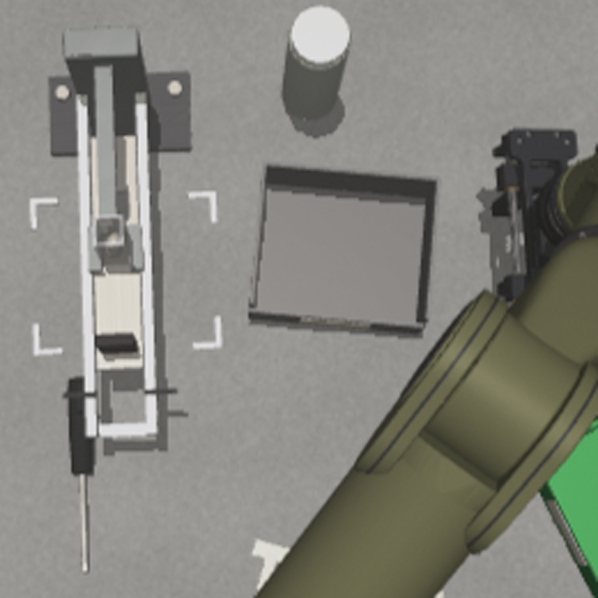

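View pics/sc5.png

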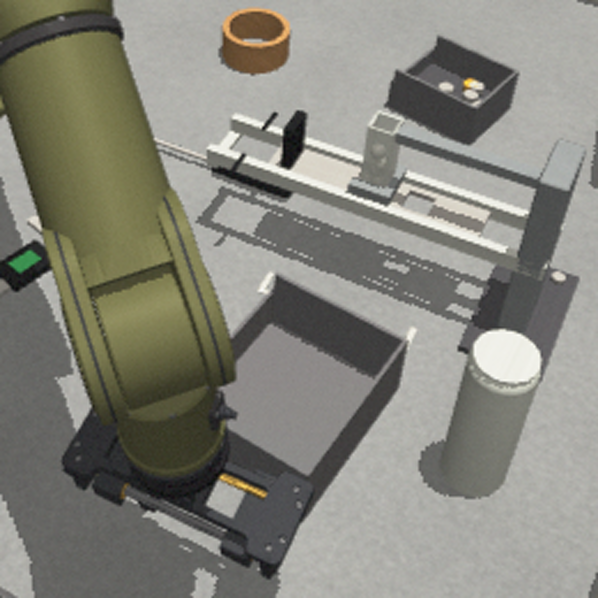

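```bash
cat >> h.py <<'E'
def four(s,RL,RR,FR,FL,zf=.05):
    p=[ray(s,RL,.075)[:2],ray(s,RR,.075)[:2],ray(s,FR,zf)[:2],ray(s,FL,zf)[:2]]
    n=np.linalg.norm
    print("sides rear,front,left,right",[round(float(n(p[i]-p[j])),4) for i,j in((0,1),(3,2),(0,3),(1,2))])
    a=p[0]-p[3]; b=p[1]-p[2]; c=p[0]-p[1]; d=p[3]-p[2]
    print("rel yaws L,R,rear,front",[round(float(v-YW),3) for v in (np.arctan2(a[1],a[0]),np.arctan2(b[1],b[0]),np.arctan2(-c[0],c[1]),np.arctan2(-d[0],d[1]))])
    m=sum(p)/4; print("centre",m.round(4),"disp",todisp(m).round(4))
E
python3 - <<'E'
from h import *
import pickle
s,_=pickle.load(open("s0.pkl","rb"))
P=lambda c:(c[0]/2.3+220-.3,c[1]/2.3+70-.3)
four(s,P((266,165)),P((437,179)),P((424,333)),P((248,319)))
Q=lambda c:(c[0]/3+220-.33,c[1]/3+70-.33)
four(s,Q((369,229)),Q((587,271)),Q((549,466)),Q((325,418)))
E
```

```text
sides rear,front,left,right [0.1725, 0.1788, 0.1539, 0.1531]
rel yaws L,R,rear,front [-0.162, -0.121, -0.13, -0.126]
centre [ 0.609  -0.2754] disp [ 0.0012 -0.2252]
sides rear,front,left,right [0.1707, 0.1775, 0.1473, 0.1505]
rel yaws L,R,rear,front [-0.276, -0.23, -0.241, -0.259]
centre [ 0.5924 -0.2821] disp [-0.0157 -0.2312]
```

play_rows --targets '[[[0, 0, 0], [-0.03, 0.6, 0.1], 0], [[0, 0, 0], [-0.02, 0.4, 0.05], 0], [[0, 0, 0], [-0.01, 0.25, 0], 0], [[0, 0, 0], [-0.01, 0.25, 0], 0], [[0, 0, 0], [-0.01, 0.25, 0], 0]]'

```text
clock: 6.3
tool_pos: [0.6154, -0.3754, 0.0624]
eef_rot: [0.535, 0.557, -0.434, 0.464]
contact_force: [0.8, -1.3, 0.8]
opening: 1.005
```

play_rows --targets '[[[0, 0, 0], [-0.01, 0.25, 0], 0], [[0, 0, 0], [-0.01, 0.25, 0], 0], [[0, 0, 0], [-0.01, 0.25, 0], 0], [[0, 0, 0], [-0.01, 0.25, 0], 0], [[0, 0, 0], [0, 0, 0], 0]]'

```text
clock: 6.8
tool_pos: [0.6129, -0.3308, 0.0604]
eef_rot: [0.535, 0.56, -0.433, 0.461]
contact_force: [0.1, 0.6, 0.2]
opening: 0.999
```

```bash
python3 - <<'E'
from plant import r
from h import *
s=r.snapshot("top"); crop(s["color"],270,110,420,260,4,"pics/t6.png")
print(todisp(r.get_state()["tool_pos"]))
E
```

```text
[ 0.00216319 -0.28178172]
```

View pics/t6.png

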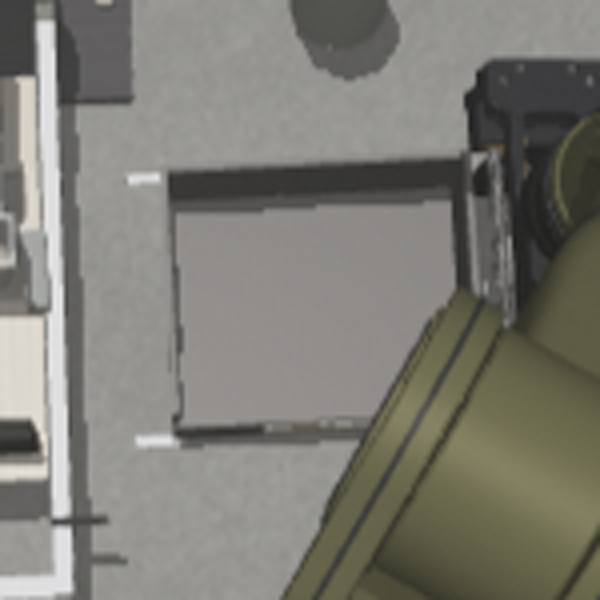

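```bash
python3 - <<'E'
from h import *
import pickle
s,_=pickle.load(open("s0.pkl","rb"))
P=lambda c:(c[0]/4+270-.4,c[1]/4+110-.4)
fromrear(s,P((166,172)),P((466,157)))
RL=ray(s,P((166,172)),.075)[:2]; FL=ray(s,P((174,436)),.05)[:2]; print(RL,FL,todisp(RL),todisp(FL),np.linalg.norm(RL-FL))
E
```

```text
len 0.1737 yaw 0.053 rel 0.005 centre [ 0.5956 -0.2312] disp [-0.0101 -0.1804]
[ 0.66581506 -0.1405035 ] [ 0.51535828 -0.14550889] [ 0.06441729 -0.09320169] [-0.08610637 -0.09098216] 0.15054001514109341
```

```bash
python3 - <<'E'
from h import *
import pickle
s,_=pickle.load(open("s0.pkl","rb"))
P=lambda c:(c[0]/4+300-.4,c[1]/4+100-.4)
for z in (.1,.13,.16): print("t4",z,ray(s,P((348,232)),z).round(3),ray(s,P((425,228)),z).round(3))
P=lambda c:(c[0]/2.3+220-.3,c[1]/2.3+70-.3)
for z in (.1,.13,.16): print("t5",z,ray(s,P((510,130)),z).round(3),ray(s,P((578,132)),z).round(3),ray(s,P((497,297)),z).round(3))
print(ray(s,P((490,190)),0),ray(s,P((500,330)),0))
E
```

```text
t4 0.1 [ 0.648 -0.312  0.1  ] [ 0.65  -0.355  0.1  ]
t4 0.13 [ 0.64  -0.308  0.13 ] [ 0.642 -0.35   0.13 ]
t4 0.16 [ 0.632 -0.304  0.16 ] [ 0.635 -0.345  0.16 ]
t5 0.1 [ 0.721 -0.437  0.1  ] [ 0.719 -0.504  0.1  ] [ 0.554 -0.421  0.1  ]
t5 0.13 [ 0.711 -0.43   0.13 ] [ 0.71  -0.496  0.13 ] [ 0.548 -0.415  0.13 ]
t5 0.16 [ 0.702 -0.423  0.16 ] [ 0.7   -0.487  0.16 ] [ 0.543 -0.408  0.16 ]
[ 0.68740404 -0.4374888   0.        ] [ 0.53671541 -0.44523298  0.        ]
```

```bash
python3 - <<'E'
from plant import r
from h import *
s=r.snapshot("wrist"); cv2.imwrite("pics/w6.png",s["color"][:,:,::-1])
s=r.snapshot("scene"); crop(s["color"],240,160,500,420,2.3,"pics/sc6.png")
E
```

```text
(no output)
```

View pics/w6.png

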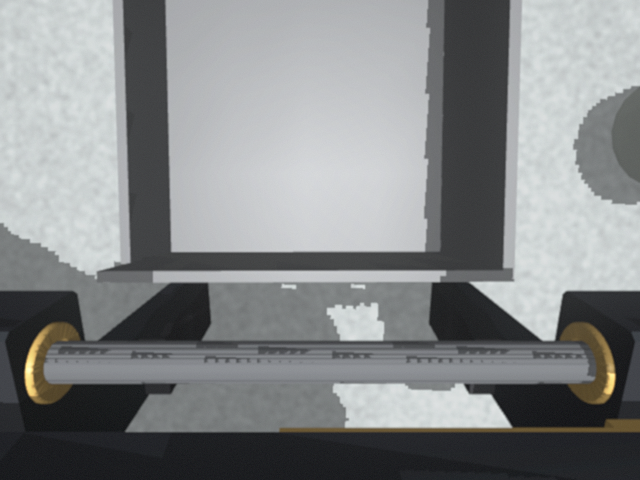

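View pics/sc6.png

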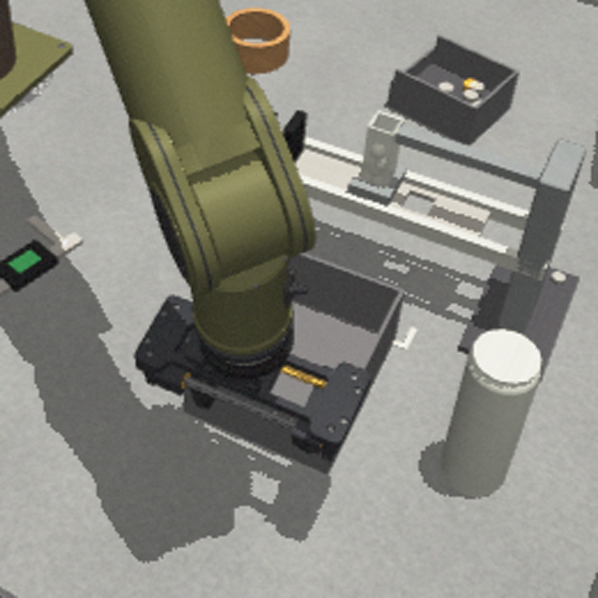

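play_rows --targets '[[[0, 0, 0], [0, -0.6, 0], 0], [[-0.1, 0, 0], [0, -0.4, 0.6], 0], [[-0.1, 0, 0], [0, 0, 1], 0], [[0, 0, -0.143], [0, 0, 1], 0], [[0, 0, -0.143], [-0.3, 0.3, 0.4], 0]]'

```text
clock: 7.45
tool_pos: [0.6038, -0.3633, 0.1849]
eef_rot: [0.557, 0.434, -0.555, 0.44]
contact_force: [0.1, -1.1, 0.2]
opening: 0.997
```

play_rows --targets '[[[0, 0, -0.143], [-0.35, 0.35, 0], 0], [[0, 0, -0.143], [-0.35, 0.35, 0], 0], [[0, 0, -0.143], [-0.35, 0.35, 0], 0], [[0, 0, -0.143], [-0.35, 0.35, 0], 0], [[0, 0, -0.143], [-0.35, 0.35, 0], 0]]'

```text
clock: 7.95
tool_pos: [0.5302, -0.2914, 0.1805]
eef_rot: [-0.673, -0.214, 0.675, -0.214]
contact_force: [0.3, 0.1, -0.7]
opening: 0.997
```

play_rows --targets '[[[0, 0, -0.143], [-0.35, 0.35, 0], 0], [[0, 0, -0.143], [-0.35, 0.35, 0], 0], [[0, 0, -0.143], [-0.35, 0.35, 0], 0], [[0, 0, -0.143], [-0.33, 0.22, 0], 0], [[0, 0, 0], [0, 0, 0], 0]]'

```text
clock: 8.45
tool_pos: [0.474, -0.2397, 0.1803]
eef_rot: [-0.705, -0.018, 0.708, -0.017]
contact_force: [-0.4, -0.1, -0.3]
opening: 0.999
```

```bash
cat > st.py <<'E'
from plant import r
from h import *
from scipy.spatial.transform import Rotation as R
x=r.get_state(); M=R.from_quat(x["eef_rot"]).as_matrix()
print("t",x["clock"],"pos",x["tool_pos"].round(4),"disp",todisp(x["tool_pos"]).round(4),"yaw rel",(np.arctan2(M[1,1],M[0,1])-YW).round(3),"toolx",M[:,0].round(3),"F",x["contact_force"].round(1),"open",round(x["opening"],3),"q",x["q"].round(2))
E
python3 st.py
```

```text
t 8.45 pos [ 0.474  -0.2397  0.1803] disp [-0.1319 -0.183 ] yaw rel -1.57 toolx [-0.004  0.002 -1.   ] F [-0.4 -0.1 -0.3] open 0.999 q [ 0.07  0.73  0.54  1.93 -0.6   0.65 -0.54]
```

play_rows --targets '[[[0, 0, 0], [0, 0, -1], 0], [[0, 0, 0], [0, 0, -1], 0], [[0, 0, 0], [0, 0, -1], 0], [[0, 0, 0], [0.3, 0.01, -0.15], 0], [[0, 0, 0], [0.3, 0.02, 0], 0]]'

```text
clock: 8.95
tool_pos: [0.4997, -0.2403, 0.0525]
eef_rot: [-0.706, -0.019, 0.708, -0.018]
contact_force: [0.5, -0.7, 0.2]
opening: 1.001
```

play_rows --targets '[[[0, 0, 0], [0.2, 0.01, 0], 0], [[0, 0, 0], [0.15, 0.01, 0], 0], [[0, 0, 0], [0.1, 0, 0], 0], [[0, 0, 0], [0, 0, 0], 0]]'

```text
clock: 9.35
tool_pos: [0.5185, -0.2391, 0.055]
eef_rot: [-0.707, -0.018, 0.707, -0.018]
contact_force: [0.1, -0.8, -0.5]
opening: 0.999
```

```bash
python3 st.py; python3 - <<'E'
from plant import r
from h import *
s=r.snapshot("top"); crop(s["color"],270,110,420,260,4,"pics/t7.png")
s=r.snapshot("scene"); crop(s["color"],240,160,500,420,2.3,"pics/sc7.png")
E
```

```text
t 9.35 pos [ 0.5185 -0.2391  0.055 ] disp [-0.0875 -0.1847] yaw rel -1.568 toolx [-0.001 -0.    -1.   ] F [ 0.1 -0.8 -0.5] open 0.999 q [ 0.13  0.95  0.38  1.87 -0.74  0.47 -0.47]
```

View pics/t7.png

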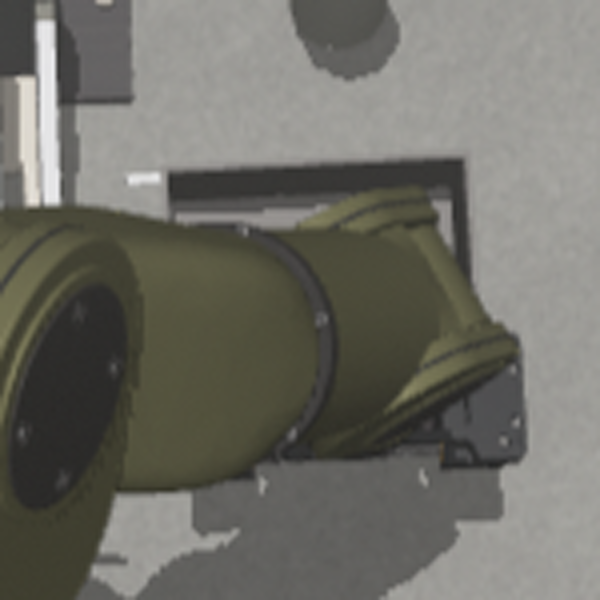

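View pics/sc7.png

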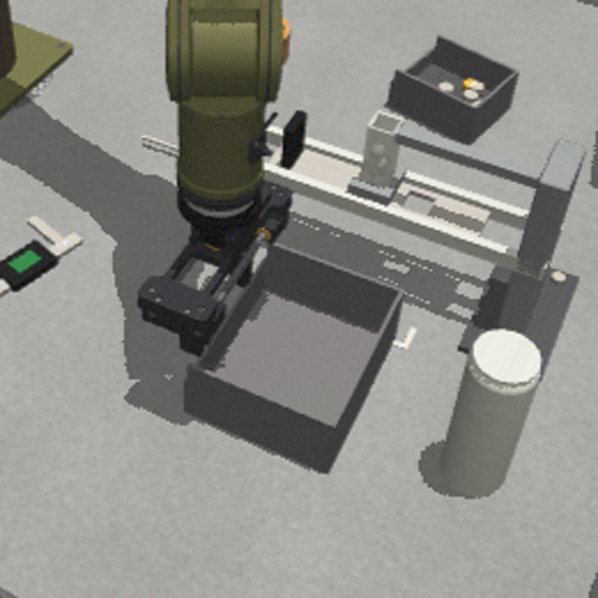

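```bash
python3 - <<'E'
from plant import r
from h import *
s=r.snapshot("top"); t=r.snapshot("scene"); w=r.snapshot("wrist")
cv2.imwrite("pics/w7.png",w["color"][:,:,::-1])
P=lambda c:(c[0]/4+270-.4,c[1]/4+110-.4); Q=lambda c:(c[0]/2.3+240-.3,c[1]/2.3+160-.3)
def tri(a,b):
    def od(S,uv): T=S["cam_to_world"]; p=ray(S,uv,0); o=T[:3,3]; d=p-o; return o,d/np.linalg.norm(d)
    o1,d1=od(s,a);o2,d2=od(t,b); A=np.stack([d1,-d2],1); x=np.linalg.lstsq(A,o2-o1,rcond=None)[0]
    p=o1+x[0]*d1;q=o2+x[1]*d2; return ((p+q)/2).round(4),np.linalg.norm(p-q).round(4)
print("RL",tri(P((167,172)),Q((272,244))),"scene@.075",ray(t,Q((272,244)),.075),ray(s,P((167,172)),.075))
print("RL?",ray(t,Q((404,290)),.075))
print("RR base",ray(t,Q((326,471)),0),"RR top",ray(t,Q((332,398)),.075), ray(s,P((465,158)),.075),tri(P((465,158)),Q((332,398))))
print("FR base",ray(t,Q((187,412)),0),"FR top .05",ray(t,Q((190,366)),.05),ray(t,Q((190,366)),.075))
E
```

```text
RL (array([ 0.599 , -0.1748,  0.1578]), np.float64(0.1077)) scene@.075 [ 0.52869753 -0.14483355  0.075     ] [ 0.66581636 -0.14108165  0.075     ]
RL? [ 0.66902156 -0.1341987   0.075     ]
RR base [ 6.76101615e-01 -3.10828137e-01 -1.11022302e-16] RR top [ 0.66368633 -0.28654848  0.075     ] [ 0.6744811  -0.31333151  0.075     ] (array([ 0.6687, -0.3084,  0.104 ]), np.float64(0.005))
FR base [ 0.53218531 -0.32028195  0.        ] FR top .05 [ 0.52618314 -0.30427403  0.05      ] [ 0.53610978 -0.32076578  0.075     ]
```

View pics/w7.png

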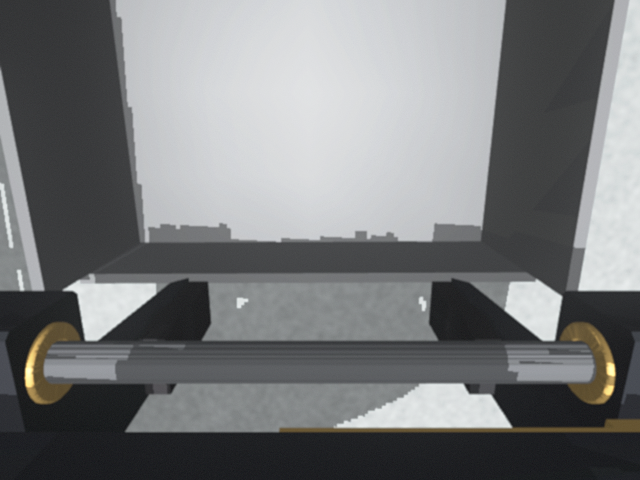

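```bash
python3 - <<'E'
from plant import r
from h import *
w=r.snapshot("wrist")
for row in (280,284):
  for u in (100,320,520):
    for z in (.05,.0): print(row,u,z,todisp(ray(w,(u,row),z)).round(4))
t=r.snapshot("scene"); crop(t["color"],300,255,400,375,5,"pics/sc8.png"); s=r.snapshot("top")
E
```

```text
280 100 0.05 [-0.0781 -0.0979]
280 100 0.0 [-0.0974 -0.0683]
280 320 0.05 [-0.0781 -0.1843]
280 320 0.0 [-0.0973 -0.1844]
280 520 0.05 [-0.078  -0.2629]
280 520 0.0 [-0.0973 -0.2899]
284 100 0.05 [-0.0798 -0.0977]
284 100 0.0 [-0.0996 -0.068 ]
284 320 0.05 [-0.0798 -0.1843]
284 320 0.0 [-0.0996 -0.1844]
284 520 0.05 [-0.0797 -0.2631]
284 520 0.0 [-0.0995 -0.2902]
```

View pics/sc8.png

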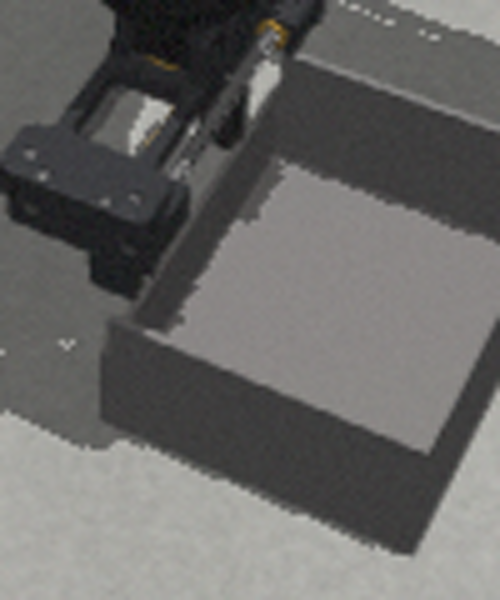

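play_rows --targets '[[[0, 0, 0], [0.06, 0, 0], 0], [[0, 0, 0], [0.06, 0, 0], 0], [[0, 0, 0], [0, 0, 0], 0]]'

```text
clock: 10.05
tool_pos: [0.5227, -0.2393, 0.0548]
eef_rot: [-0.706, -0.017, 0.707, -0.018]
contact_force: [-0.7, -0.9, 3.2]
opening: 0.999
```

```bash
python3 st.py; python3 - <<'E'
from plant import r
from h import *
s=r.snapshot("top"); crop(s["color"],270,110,420,260,4,"pics/t9.png")
w=r.snapshot("wrist"); crop(w["color"],60,200,600,320,1.4,"pics/w9.png")
E
```

```text
t 10.05 pos [ 0.5227 -0.2393  0.0548] disp [-0.0833 -0.185 ] yaw rel -1.569 toolx [-0.001 -0.    -1.   ] F [-0.7 -0.9  3.2] open 0.999 q [ 0.13  0.95  0.39  1.86 -0.73  0.48 -0.48]
```

View pics/t9.png

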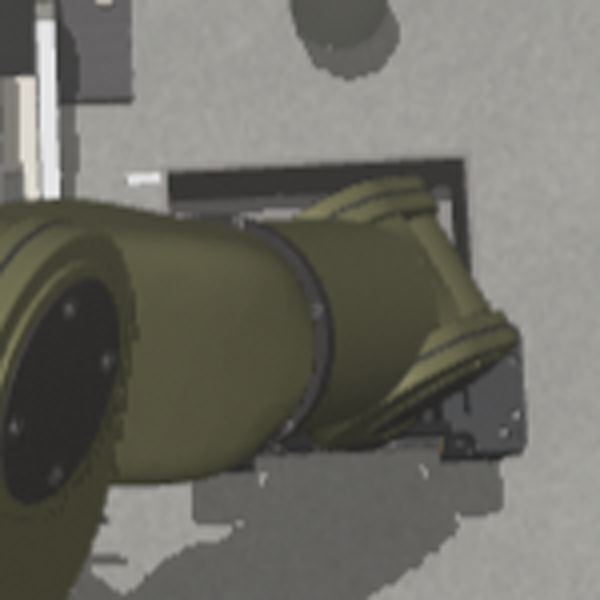

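View pics/w9.png

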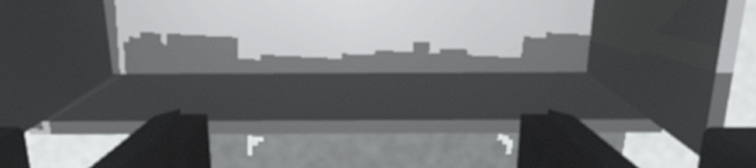

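```bash
python3 - <<'E'
from plant import r
from h import *
t=r.snapshot("scene"); crop(t["color"],300,245,380,335,6,"pics/sc10.png")
for z in (0,.03,.05,.075): 
    for x in (-.092,-.0745):
      p=SP+np.array([[np.cos(YW),-np.sin(YW)],[np.sin(YW),np.cos(YW)]])@np.array([x,-.185-.0615])
      print(z,x,((proj(t,[*p,z])-[300,245])*6).round(0))
E
```

```text
0 -0.092 [117. 509.]
0 -0.0745 [159. 527.]
0.03 -0.092 [117. 460.]
0.03 -0.0745 [159. 478.]
0.05 -0.092 [116. 427.]
0.05 -0.0745 [159. 445.]
0.075 -0.092 [116. 383.]
0.075 -0.0745 [159. 401.]
```

View pics/sc10.png

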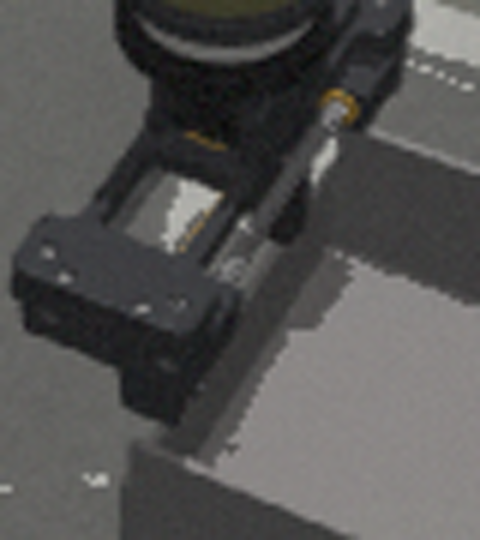

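play_rows --targets '[[[0, 0, 0], [0.06, 0, 0], 0], [[0, 0, 0], [0.06, 0, 0], 0], [[0, 0, 0], [0, 0, 0], 0]]'

```text
clock: 10.5
tool_pos: [0.527, -0.2392, 0.0548]
eef_rot: [-0.706, -0.017, 0.708, -0.017]
contact_force: [-3.2, -0.3, 4.8]
opening: 0.996
```

```bash
python3 st.py; python3 - <<'E'
from plant import r
from h import *
s=r.snapshot("top"); a=s["color"][110:200,300:420][:,:,::-1]; a=cv2.resize(a,None,fx=5,fy=5,interpolation=cv2.INTER_CUBIC)
w=r.snapshot("wrist"); b=cv2.resize(w["color"][200:320,60:600,::-1],(600,133))
cv2.imwrite("pics/c11.png",np.vstack([a,b]))
E
```

```text
t 10.5 pos [ 0.527  -0.2392  0.0548] disp [-0.079  -0.1851] yaw rel -1.569 toolx [-0.002 -0.    -1.   ] F [-3.2 -0.3  4.8] open 0.996 q [ 0.12  0.96  0.4   1.85 -0.73  0.49 -0.49]
```

View pics/c11.png

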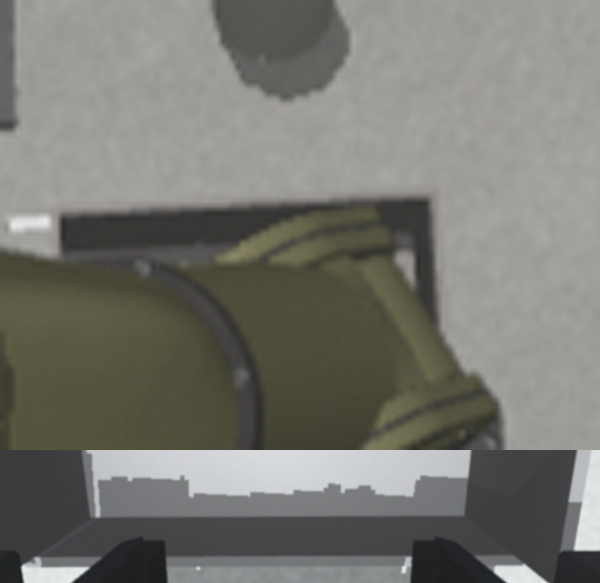

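play_rows --targets '[[[0, 0, 0], [-0.4, -0.02, 0], 0], [[0, -0.15, 0], [-0.4, -0.02, 0], 0], [[0, -0.15, 0], [0, 0, -0.1], 0], [[0, 0, 0], [0, 0, -0.15], 0], [[0, 0, 0], [0.1, 0, 0], 0]]'

```text
clock: 11.1
tool_pos: [0.5156, -0.246, 0.0483]
eef_rot: [0.777, 0.025, -0.629, 0.009]
contact_force: [-1.6, -0.2, 0.5]
opening: 1.001
```

play_rows --targets '[[[0, 0, 0], [0.1, 0, 0], 0], [[0, 0, 0], [0.1, 0, 0], 0], [[0, 0, 0], [0, 0, 0], 0]]'

```text
clock: 11.4
tool_pos: [0.5264, -0.2432, 0.0489]
eef_rot: [0.778, 0.027, -0.628, 0.013]
contact_force: [-0.3, 0.5, 0.8]
opening: 0.995
```

```bash
cat > look.py <<'E'
import sys
from plant import r
from h import *
s=r.snapshot("top"); a=s["color"][110:200,300:420][:,:,::-1]; a=cv2.resize(a,None,fx=5,fy=5,interpolation=cv2.INTER_CUBIC)
w=r.snapshot("wrist"); b=cv2.resize(w["color"][200:320,60:600,::-1],(600,133))
cv2.imwrite(sys.argv[1],np.vstack([a,b]))
E
python3 st.py; python3 look.py pics/c12.png
```

```text
t 11.4 pos [ 0.5264 -0.2432  0.0489] disp [-0.0798 -0.1891] yaw rel -1.56 toolx [ 0.21   0.025 -0.977] F [-0.3  0.5  0.8] open 0.995 q [ 0.43  0.9  -0.03  2.01 -0.97  0.1  -0.14]
```

View pics/c12.png

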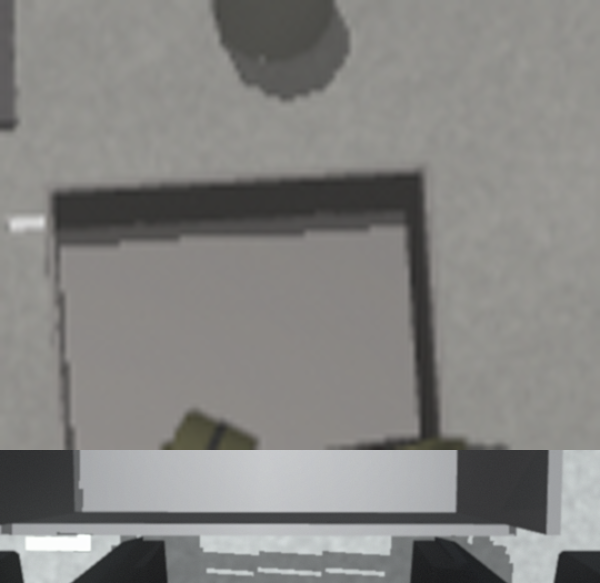

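```bash
python3 - <<'E'
from plant import r
from h import *
s=r.snapshot("top"); w=r.snapshot("wrist")
P=lambda c:(c[0]/5+300-.4,c[1]/5+110-.4)
a=ray(s,P((53,191)),.075)[:2]; b=ray(s,P((421,171)),.075)[:2]
print(todisp(a),todisp(b),np.linalg.norm(a-b),"yaw rel",np.arctan2(-(a-b)[0],(a-b)[1])-YW)
k=600/540
for u,v in ((15,533),(510,535),(300,535)): print("wrist front rim outer",todisp(ray(w,(u/k+60,(v-450)/133*120+200),.05)).round(4))
E
```

```text
[ 0.07586075 -0.09161543] [ 0.0775294  -0.26223179] 0.17062451247718138 yaw rel 0.009779839183525471
wrist front rim outer [-0.0685 -0.094 ]
wrist front rim outer [-0.0676 -0.2651]
wrist front rim outer [-0.0682 -0.1932]
```

play_rows --targets '[[[0, 0, 0], [-0.6, 0, 0], 0], [[0, 0.11, 0], [-0.3, 0, 0.8], 0], [[0, 0.11, 0], [0, 0, 1], 0], [[0, 0, 0], [0, 0, 1], 0], [[0, 0, 0], [0, 0, 0], 0]]'

```text
clock: 12.1
tool_pos: [0.4963, -0.248, 0.1223]
eef_rot: [0.738, 0.031, -0.674, 0.01]
contact_force: [-0.4, -2.0, -0.5]
opening: 0.999
```

```bash
python3 st.py
```

```text
t 12.1 pos [ 0.4963 -0.248   0.1223] disp [-0.11   -0.1925] yaw rel -1.559 toolx [ 0.088  0.032 -0.996] F [-0.4 -2.  -0.5] open 0.999 q [ 0.16  0.81  0.44  1.96 -0.86  0.51 -0.26]
```

play_rows --targets '[[[0, 0.08, 0.1], [0, 0, 1], 0], [[0, 0, 0.143], [0.2, -0.3, 0.5], 0], [[0, 0, 0.143], [0.3, -0.35, 0], 0], [[0, 0, 0.143], [0.3, -0.35, 0], 0], [[0, 0, 0.143], [0.3, -0.35, 0], 0]]'

```text
clock: 12.6
tool_pos: [0.5382, -0.3006, 0.1784]
eef_rot: [-0.657, -0.268, 0.663, -0.239]
contact_force: [0.1, -0.0, -0.4]
opening: 0.999
```

play_rows --targets '[[[0, 0, 0.143], [0.3, -0.35, 0], 0], [[0, 0, 0.143], [0.3, -0.35, 0], 0], [[0, 0, 0.143], [0.3, -0.35, 0], 0], [[0, 0, 0.143], [0.3, -0.35, 0], 0], [[0, 0, 0.143], [0.3, -0.35, 0], 0]]'

```text
clock: 13.1
tool_pos: [0.598, -0.3707, 0.1779]
eef_rot: [-0.522, -0.481, 0.537, -0.456]
contact_force: [1.2, -0.1, -0.8]
opening: 0.997
```

play_rows --targets '[[[0.08, 0, 0.143], [0.3, -0.35, 0], 0], [[0.08, 0, 0], [0.3, -0.3, 0], 0], [[0, 0, 0], [0, 0, 0], 0]]'

```text
clock: 13.4
tool_pos: [0.6204, -0.4016, 0.1767]
eef_rot: [0.526, 0.549, -0.47, 0.448]
contact_force: [-0.4, -0.5, -0.5]
opening: 1.001
```

```bash
python3 st.py
```

```text
t 13.4 pos [ 0.6204 -0.4016  0.1767] disp [ 0.0065 -0.3518] yaw rel -0.044 toolx [-0.045  0.157 -0.987] F [-0.4 -0.5 -0.5] open 1.001 q [ 0.49  1.    0.18  1.06 -0.27  1.22  0.71]
```

play_rows --targets '[[[0.04, -0.045, 0.044], [0, 0, -1], 0], [[0, 0, 0], [0, 0, -1], 0], [[0, 0, 0], [0, 0, -0.95], 0], [[0, 0, 0], [0, 0.4, 0], 0], [[0, 0, 0], [-0.02, 0.5, 0], 0]]'

```text
clock: 13.9
tool_pos: [0.619, -0.3594, 0.0579]
eef_rot: [0.532, 0.562, -0.437, 0.459]
contact_force: [0.5, 0.1, 0.4]
opening: 1.001
```

play_rows --targets '[[[0, 0, 0], [-0.02, 0.4, 0], 0], [[0, 0, 0], [-0.02, 0.3, 0], 0], [[0, 0, 0], [-0.02, 0.2, 0], 0], [[0, 0, 0], [-0.02, 0.2, 0], 0], [[0, 0, 0], [-0.02, 0.2, 0], 0]]'

```text
clock: 14.4
tool_pos: [0.6167, -0.309, 0.0607]
eef_rot: [0.532, 0.56, -0.436, 0.461]
contact_force: [-0.8, -1.7, -0.6]
opening: 1.003
```

```bash
python3 st.py
```

```text
t 14.4 pos [ 0.6167 -0.309   0.0607] disp [ 0.0073 -0.2591] yaw rel 0.005 toolx [-0.009  0.194 -0.981] F [-0.8 -1.7 -0.6] open 1.003 q [ 0.43  1.05  0.1   1.36 -0.34  0.87  0.77]
```

play_rows --targets '[[[0, 0, 0], [-0.022, 0.25, 0], 0], [[0, 0, 0], [-0.022, 0.25, 0], 0], [[0, 0, 0], [-0.022, 0.25, 0], 0], [[0, 0, 0], [-0.022, 0.25, 0], 0], [[0, 0, 0], [-0.022, 0.25, 0], 0]]'

```text
clock: 14.9
tool_pos: [0.6126, -0.2576, 0.0606]
eef_rot: [0.532, 0.561, -0.436, 0.461]
contact_force: [0.5, 0.2, -0.3]
opening: 1.002
```

play_rows --targets '[[[0, 0, 0], [-0.022, 0.25, 0], 0], [[0, 0, 0], [-0.022, 0.25, 0], 0], [[0, 0, 0], [-0.022, 0.25, 0], 0], [[0, 0, 0], [-0.022, 0.25, 0], 0], [[0, 0, 0], [0, 0, 0], 0]]'

```text
clock: 15.4
tool_pos: [0.6092, -0.2158, 0.0607]
eef_rot: [0.532, 0.562, -0.435, 0.461]
contact_force: [0.2, 0.7, -0.5]
opening: 1.003
```

```bash
python3 st.py;  python3 - <<'E'
from plant import r
from h import *
s=r.snapshot("top"); crop(s["color"],220,110,370,260,4,"pics/t13.png")
s=r.snapshot("scene"); crop(s["color"],260,160,500,400,2.5,"pics/sc13.png")
E
```

```text
t 15.4 pos [ 0.6092 -0.2158  0.0607] disp [ 0.0043 -0.1657] yaw rel 0.008 toolx [-0.01   0.198 -0.98 ] F [ 0.2  0.7 -0.5] open 1.003 q [ 0.32  0.99  0.08  1.53 -0.37  0.74  0.72]
```

View pics/t13.png

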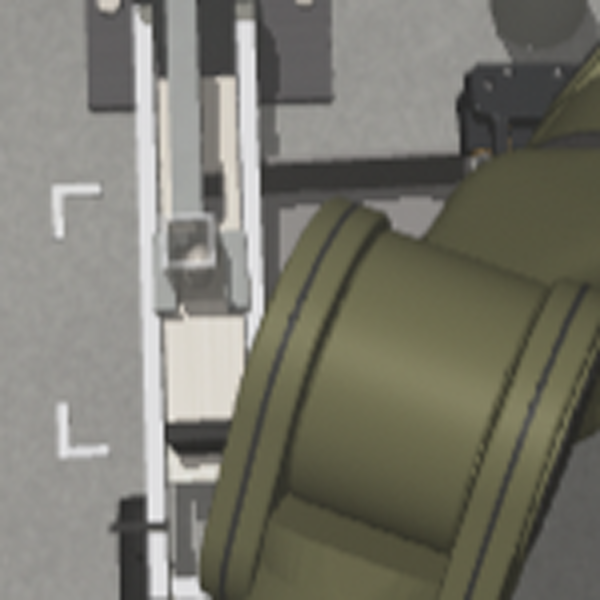

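View pics/sc13.png

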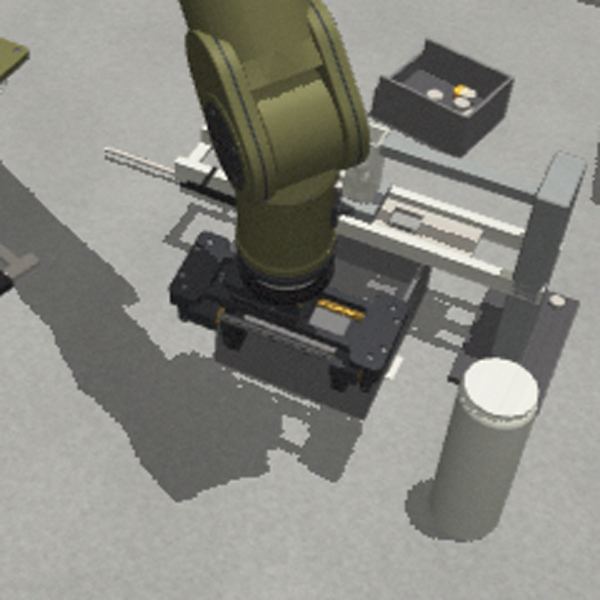

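```bash
cat >> h.py <<'E'
def tri(s,a,t,b):
    def od(S,uv): T=S["cam_to_world"]; p=ray(S,uv,0); o=T[:3,3]; d=p-o; return o,d/np.linalg.norm(d)
    o1,d1=od(s,a);o2,d2=od(t,b); A=np.stack([d1,-d2],1); x=np.linalg.lstsq(A,o2-o1,rcond=None)[0]
    p=o1+x[0]*d1;q=o2+x[1]*d2; return ((p+q)/2).round(4),np.linalg.norm(p-q).round(4)
E
python3 - <<'E'
from h import *
import pickle
s,t=pickle.load(open("s0.pkl","rb"))
print("cap",tri(s,(287,210),t,(350,212)))
P=lambda c:(c[0]/3+220-.33,c[1]/3+70-.33); Q=lambda c:(c[0]/2.8+290-.3,c[1]/2.8+180-.3)
print("post top front-left/right",tri(s,P((88,73)),t,Q((525,158))),tri(s,P((186,38)),t,Q((575,120))))
E
```

```text
cap (array([ 0.4978, -0.1025,  0.1993]), np.float64(0.0327))
post top front-left/right (array([ 0.7593, -0.0117,  0.1751]), np.float64(0.0168)) (array([ 0.7724, -0.0781,  0.2636]), np.float64(0.0295))
```

```bash
python3 - <<'E'
from plant import r
from h import *
s=r.snapshot("top")["color"]; t=r.snapshot("scene")["color"]
a=cv2.resize(s[130:400,200:420,::-1],None,fx=1.8,fy=1.8); b=cv2.resize(t[100:320,300:480,::-1],None,fx=2.2,fy=2.2)
h=min(a.shape[0],b.shape[0]); cv2.imwrite("pics/pair.png",np.hstack([a[:h],b[:h]])); print(a.shape,b.shape)
E
```

```text
(486, 396, 3) (484, 396, 3)
```

View pics/pair.png

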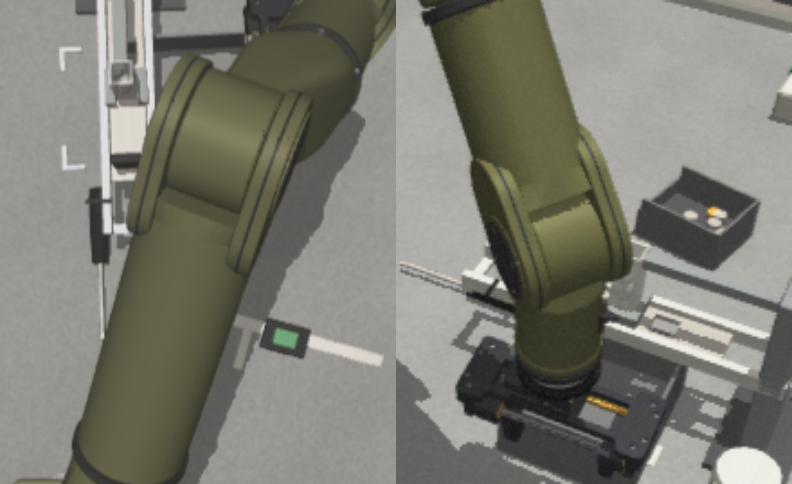

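```bash
python3 - <<'E'
from h import *
import pickle
s,t=pickle.load(open("s0.pkl","rb"))
print(tri(s,(294.4,210.5),t,(395,193)),tri(s,(350,232.8),t,(346.4,204.5)))
E
```

```text
(array([ 0.5372, -0.0928,  0.2541]), np.float64(0.0787)) (array([ 0.4839, -0.2014,  0.278 ]), np.float64(0.0661))
```

```bash
python3 - <<'E'
from h import *
import pickle
s,t=pickle.load(open("s0.pkl","rb"))
g=lambda u,v:((u-396)/2.2+300,v/2.2+100)
f=lambda u,v:(u/1.8+200,v/1.8+130)
for a in ((215,160),(225,150),(235,165)):
  for b in ((552,220),(560,210)): print(tri(s,f(*a),t,g(*b)))
# wrist flange ring: collar of tool link
print("bottom tip of y- cap in scene at z", [ray(t,g(530,305),z).round(3) for z in (.15,.2,.25)],[ray(t,g(622,280),z).round(3) for z in (.15,.2,.25)])
print("left cap extreme top view",[ray(s,f(133,225),z).round(3) for z in (.2,.25,.3)],[ray(s,f(185,57),z).round(3) for z in (.2,.25,.3)])
E
```

```text
(array([ 0.5127, -0.1443,  0.2613]), np.float64(0.0644))
(array([ 0.5148, -0.1426,  0.2728]), np.float64(0.0726))
(array([ 0.5201, -0.1559,  0.2722]), np.float64(0.0602))
(array([ 0.5221, -0.1541,  0.2834]), np.float64(0.0683))
(array([ 0.5124, -0.1623,  0.2735]), np.float64(0.0794))
(array([ 0.5145, -0.1606,  0.2849]), np.float64(0.0873))
bottom tip of y- cap in scene at z [array([ 0.525, -0.132,  0.15 ]), array([ 0.548, -0.181,  0.2  ]), array([ 0.57, -0.23,  0.25])] [array([ 0.591, -0.048,  0.15 ]), array([ 0.609, -0.102,  0.2  ]), array([ 0.627, -0.157,  0.25 ])]
left cap extreme top view [array([ 0.418, -0.067,  0.2  ]), array([ 0.415, -0.071,  0.25 ]), array([ 0.411, -0.075,  0.3  ])] [array([ 0.613, -0.125,  0.2  ]), array([ 0.6  , -0.127,  0.25 ]), array([ 0.588, -0.128,  0.3  ])]
```

```bash
python3 - <<'E'
from h import *
import pickle
s,t=pickle.load(open("s0.pkl","rb"))
g=lambda p:((p[0]-300)*2.2+396,(p[1]-100)*2.2)
f=lambda p:((p[0]-200)*1.8,(p[1]-130)*1.8)
for z in (.3,.34,.38): print(z,"top",np.round(f(proj(s,(.611,-.265,z))),0),"scene",np.round(g(proj(t,(.611,-.265,z))),0))
print("elbow",[ray(s,(320,222),z).round(3) for z in (.4,.5,.6)])
for z in (.3,.4,.5,.6): print(np.round(g(proj(t,ray(s,(320,222),z))),0))
E
```

```text
0.3 top [315.  36.] scene [557. 303.]
0.34 top [320.  25.] scene [561. 266.]
0.38 top [324.  13.] scene [564. 227.]
elbow [array([ 0.459, -0.161,  0.4  ]), array([ 0.445, -0.16 ,  0.5  ]), array([ 0.431, -0.16 ,  0.6  ])]
[474. 186.]
[462.  89.]
[449. -23.]
[ 433. -152.]
```

```bash
python3 - <<'E'
from h import *
import pickle
s,t=pickle.load(open("s0.pkl","rb"))
P=lambda c:(c[0]/4+220-.4,c[1]/4+110-.4)
for c in ((268,167),(462,158)): print(todisp(ray(s,P(c),.075)))
E
```

```text
[ 0.06996287 -0.03670324]
[ 0.0701493  -0.14903262]
```

play_rows --targets '[[[0, 0, 0], [-0.011, 0.25, 0], 0], [[0, 0, 0], [-0.011, 0.25, 0], 0], [[0, 0, 0], [-0.011, 0.25, 0], 0], [[0, 0, 0], [-0.011, 0.25, 0], 0], [[0, 0, 0], [-0.008, 0.2, 0], 0]]'

```text
clock: 16.1
tool_pos: [0.607, -0.1689, 0.0606]
eef_rot: [0.532, 0.561, -0.435, 0.461]
contact_force: [0.2, -1.5, 1.3]
opening: 1.002
```

play_rows --targets '[[[0, 0, 0], [-0.006, 0.15, 0], 0], [[0, 0, 0], [-0.005, 0.1, 0], 0], [[0, 0, 0], [0, 0, 0], 0]]'

```text
clock: 16.4
tool_pos: [0.6066, -0.1595, 0.0607]
eef_rot: [0.532, 0.561, -0.435, 0.461]
contact_force: [-0.3, -0.9, 0.2]
opening: 1.002
```

```bash
python3 st.py;  python3 - <<'E'
from plant import r
from h import *
s=r.snapshot("top"); crop(s["color"],220,110,370,260,4,"pics/t14.png")
s=r.snapshot("scene"); crop(s["color"],260,160,500,400,2.5,"pics/sc14.png")
E
```

```text
t 16.4 pos [ 0.6066 -0.1595  0.0607] disp [ 0.0044 -0.1094] yaw rel 0.007 toolx [-0.009  0.196 -0.98 ] F [-0.3 -0.9  0.2] open 1.002 q [ 0.24  0.97  0.07  1.61 -0.4   0.67  0.67]
```

View pics/t14.png

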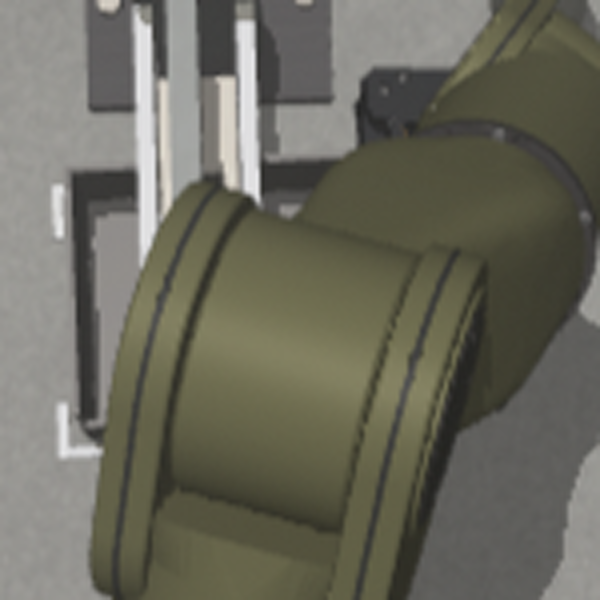

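View pics/sc14.png

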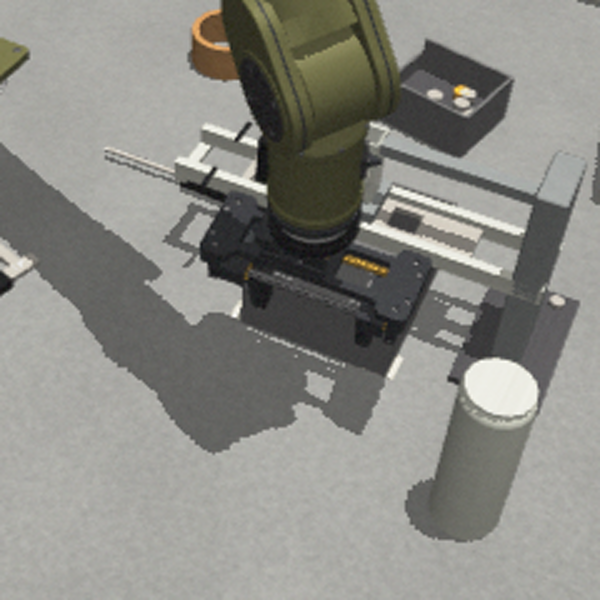

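```bash
python3 - <<'E'
from h import *
import pickle
s,t=pickle.load(open("s0.pkl","rb"))
P=lambda c:(c[0]/4+220-.4,c[1]/4+110-.4)
for c,z in (((70,172),.075),((76,300),.075),((85,438),.0),((82,425),.075)): print(c,z,todisp(ray(s,P(c),z)).round(4))
E
```

```text
(70, 172) 0.075 [0.0722 0.0779]
(76, 300) 0.075 [-0.0031  0.0767]
(85, 438) 0.0 [-0.0722  0.0841]
(82, 425) 0.075 [-0.0759  0.0754]
```

```bash
python3 - <<'E'
from plant import r
from h import *
s=r.snapshot("top")["color"]; a=s[145:225,225:265,::-1]; cv2.imwrite("pics/z14.png",cv2.resize(a,None,fx=7,fy=7,interpolation=cv2.INTER_NEAREST))
g=s.mean(2)
print(g[175,228:250].round(0)); print(g[185,228:250].round(0))
E
```

```text
[154. 151. 150. 150. 153. 154. 151. 150. 148. 135.  90.  54.  54.  60.
  85.  96. 142. 141. 142. 142. 142. 142.]
[154. 153. 150. 151. 154. 154. 153. 152. 149. 144. 133.  54.  54.  53.
  59.  96. 142. 143. 143. 142. 142. 142.]
```

View pics/z14.png

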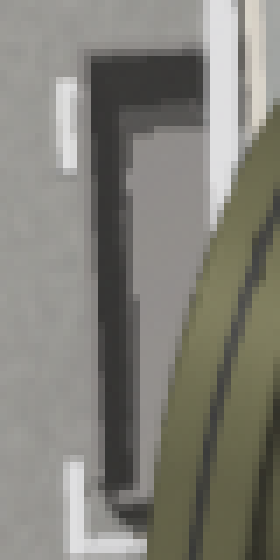

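play_rows --targets '[[[0, 0, 0], [-0.005, 0.1, 0], 0], [[0, 0, 0], [-0.004, 0.09, 0], 0], [[0, 0, 0], [0, 0, 0], 0]]'

```text
clock: 16.85
tool_pos: [0.6063, -0.1523, 0.0607]
eef_rot: [0.532, 0.561, -0.435, 0.461]
contact_force: [-0.0, -0.7, -0.0]
opening: 1.005
```

```bash
python3 st.py
```

```text
t 16.85 pos [ 0.6063 -0.1523  0.0607] disp [ 0.0044 -0.1021] yaw rel 0.006 toolx [-0.009  0.196 -0.981] F [-0.  -0.7 -0. ] open 1.005 q [ 0.23  0.97  0.07  1.62 -0.41  0.66  0.66]
```

play_rows --targets '[[[0, 0, 0], [0.02, -0.5, 0], 0], [[0, 0, 0], [0.02, -0.8, 0], 0], [[-0.1, 0, 0], [0, -0.8, 0.6], 0], [[-0.1, 0, -0.1], [-0.3, -0.4, 1], 0], [[0, 0, -0.143], [-0.4, 0, 1], 0]]'

```text
clock: 17.35
tool_pos: [0.5798, -0.254, 0.1655]
eef_rot: [-0.544, -0.449, 0.548, -0.449]
contact_force: [1.0, 0.9, 0.3]
opening: 1.002
```

play_rows --targets '[[[0, 0, -0.143], [-0.4, 0, 1], 0], [[0, 0, -0.143], [-0.4, 0, 1], 0], [[0, 0, -0.143], [-0.6, 0, 0.5], 0], [[0, 0, -0.143], [-0.6, 0, 0], 0], [[0, 0, -0.143], [-0.6, 0, 0], 0]]'

```text
clock: 17.85
tool_pos: [0.4751, -0.2546, 0.2659]
eef_rot: [-0.668, -0.229, 0.67, -0.228]
contact_force: [0.1, -0.6, 0.2]
opening: 1.003
```

play_rows --targets '[[[0, 0, -0.143], [-0.6, 0, 0], 0], [[0, 0, -0.143], [-0.6, 0, 0], 0], [[0, 0, -0.143], [-0.4, 0, 0], 0], [[0, 0, -0.143], [0, 0, 0], 0], [[0, 0, 0], [0, 0, 0], 0]]'

```text
clock: 18.35
tool_pos: [0.4113, -0.2542, 0.2649]
eef_rot: [-0.705, -0.034, 0.707, -0.031]
contact_force: [0.2, -0.4, 0.1]
opening: 0.997
```

```bash
python3 st.py;  python3 - <<'E'
from plant import r
from h import *
s=r.snapshot("top"); crop(s["color"],220,110,370,260,4,"pics/t15.png")
t=r.snapshot("scene"); crop(t["color"],260,160,500,400,2.5,"pics/sc15.png")
import pickle; pickle.dump((s,t),open("s15.pkl","wb"))
E
```

```text
t 18.35 pos [ 0.4113 -0.2542  0.2649] disp [-0.1952 -0.1945] yaw rel -1.527 toolx [-0.003  0.003 -1.   ] F [ 0.2 -0.4  0.1] open 0.997 q [-0.01  0.59  0.78  1.98 -0.57  0.81 -0.39]
```

View pics/t15.png

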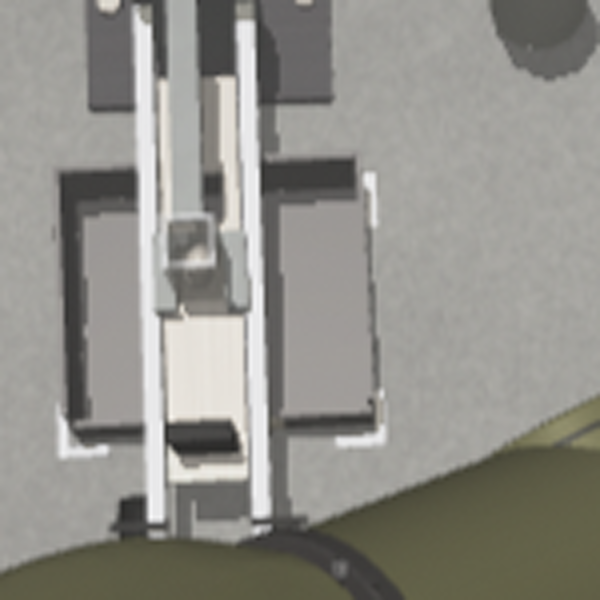

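View pics/sc15.png

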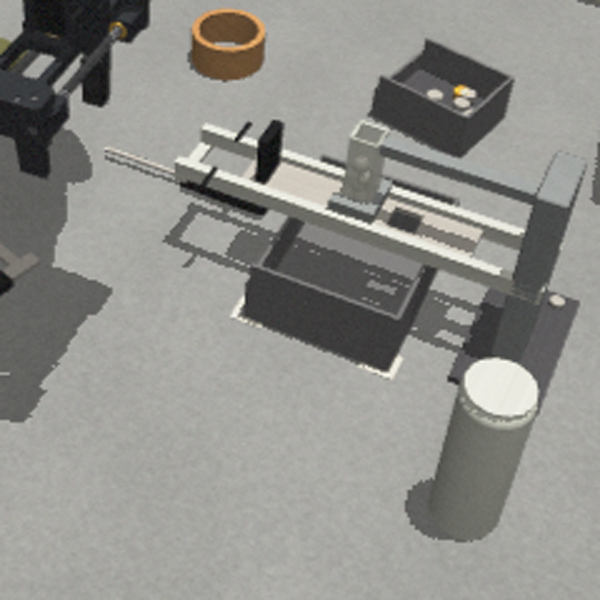

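```bash
python3 - <<'E'
import pickle
from h import *
s,t=pickle.load(open("s15.pkl","rb"))
cv2.imwrite("pics/z15.png",np.hstack([cv2.resize(x[:,:,::-1],(390,390),interpolation=cv2.INTER_CUBIC) for x in (s["color"][145:225,230:330],t["color"][270:320,345:425])]))
P=lambda c:(c[0]/4+220-.4,c[1]/4+110-.4); Q=lambda c:(c[0]/2.5+260-.3,c[1]/2.5+160-.3)
for n,f,c,S,z in (("RLdark",P,(57,173),s,.075),("RRdark",P,(356,158),s,.075),("FLbase",P,(75,442),s,0),("FRbase",P,(379,430),s,0),("sFRbase",Q,(246,315),t,0),("sRRbase",Q,(390,367),t,0)): print(n,todisp(ray(S,f(c),z)).round(4))
E
```

```text
RLdark [0.072  0.0854]
RRdark [ 0.073  -0.0878]
FLbase [-0.0744  0.0902]
FRbase [-0.0753 -0.094 ]
sFRbase [-0.0711 -0.0854]
sRRbase [ 0.0767 -0.0809]
```

View pics/z15.png

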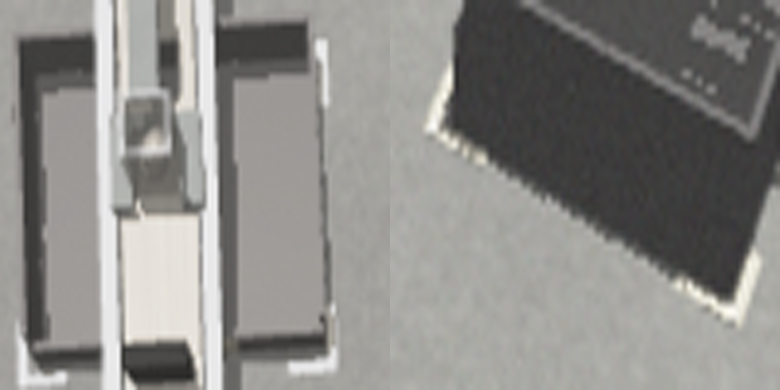

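```bash
python3 - <<'E'
import pickle
from h import *
s,t=pickle.load(open("s15.pkl","rb"))
G=lambda c:((c[0]-390)/4.875+345-.4,c[1]/7.8+270-.4)
for n,c in (("markFR outer",(428,130)),("markRR outer",(740,325)),("mark RR inner x end",(758,245)),("base FR",(455,130)),("base mid",(600,217)),("base RR",(735,299))): print(n,todisp(ray(t,G(c),0)).round(4))
F=lambda c:(c[0]/3.9+230-.4,c[1]/4.875+145-.4)
for n,c in (("mark FR outer",(338,372)),("markRR outer top",(328,40)),("markFLouter",(18,387)),("base FR",(328,350)),("base FL",(35,362))): print("top",n,todisp(ray(s,F(c),0)).round(4))
E
```

```text
markFR outer [-0.0827 -0.0936]
markRR outer [ 0.0831 -0.0937]
mark RR inner x end [ 0.0802 -0.0602]
base FR [-0.0706 -0.0872]
base mid [ 0.0076 -0.0861]
base RR [ 0.0775 -0.0854]
top mark FR outer [-0.0848 -0.0983]
top markRR outer top [ 0.0838 -0.0995]
top markFLouter [-0.0834  0.1005]
top base FR [-0.0735 -0.0925]
top base FL [-0.0713  0.0896]
```

play_rows --targets '[[[0, 0, -0.043], [0.4, 0.8, 0], 0], [[0, 0, 0], [0.4, 0.9, 0], 0], [[0, 0, 0], [0.4, 0.9, 0], 0], [[0, 0, 0], [0.4, 0.9, 0], 0], [[0, 0, 0], [0.4, 0.9, 0], 0]]'

```text
clock: 18.95
tool_pos: [0.4929, -0.0756, 0.2647]
eef_rot: [-0.706, -0.021, 0.708, -0.018]
contact_force: [1.3, -0.6, -0.2]
opening: 0.998
```

play_rows --targets '[[[0, 0, 0], [0.27, 0.58, 0], 0], [[0, 0, 0], [0, 0, -0.7], 0], [[0, 0, 0], [0, 0, 0], 0]]'

```text
clock: 19.25
tool_pos: [0.5017, -0.0521, 0.2345]
eef_rot: [-0.704, -0.022, 0.71, -0.018]
contact_force: [0.3, 0.1, 0.1]
opening: 1.0
```

```bash
python3 st.py;  python3 - <<'E'
from plant import r
from h import *
w=r.snapshot("wrist"); cv2.imwrite("pics/w16.png",w["color"][:,:,::-1])
t=r.snapshot("scene"); crop(t["color"],260,120,460,320,3,"pics/sc16.png")
for p in ((-.095,0),(-.089,.018),(-.101,.018),(-.089,-.018),(-.101,-.018)):
    q=SP+np.array([[np.cos(YW),-np.sin(YW)],[np.sin(YW),np.cos(YW)]])@np.array(p); print(p,proj(w,[*q,.16]).round(0))
E
```

```text
t 19.25 pos [ 0.5017 -0.0521  0.2345] disp [-0.0953  0.003 ] yaw rel -1.562 toolx [-0.008  0.005 -1.   ] F [0.3 0.1 0.1] open 1.0 q [-0.44  0.68  0.79  1.95 -0.67  0.8  -0.78]
(-0.095, 0) [326. 252.]
(-0.089, 0.018) [295. 242.]
(-0.101, 0.018) [295. 262.]
(-0.089, -0.018) [358. 242.]
(-0.101, -0.018) [358. 262.]
```

View pics/w16.png

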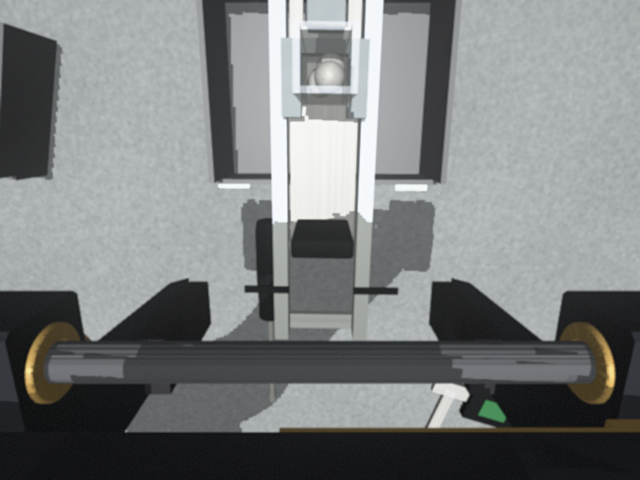

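View pics/sc16.png

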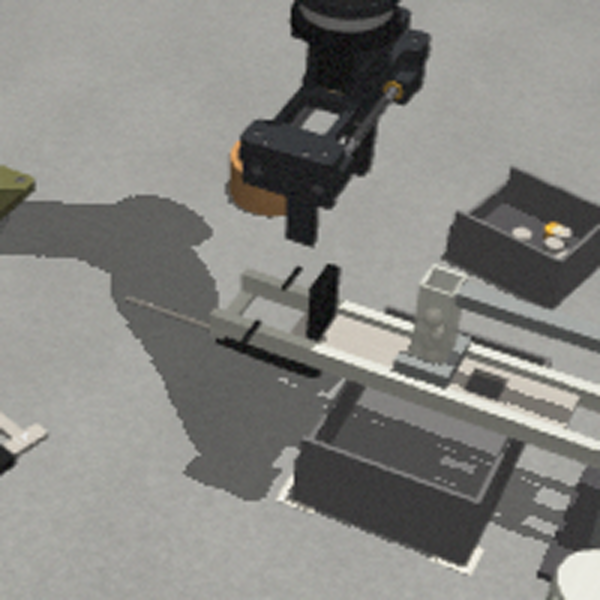

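play_rows --targets '[[[0.005, -0.008, -0.008], [0.05, -0.03, -0.6], 0], [[0, 0, 0], [0, 0, -0.8], 0], [[0, 0, 0], [0, 0, -0.6], 60], [[0, 0, 0], [0, 0, 0], 160], [[0, 0, 0], [0, 0, 0], 255]]' --newtons 50

```text
clock: 19.85
tool_pos: [0.5052, -0.0561, 0.1578]
eef_rot: [0.709, 0.018, -0.705, 0.012]
contact_force: [-0.1, -0.3, 0.0]
opening: 0.75
```

play_rows --targets '[[[0, 0, 0], [0, 0, 0], 255], [[0, 0, 0], [0, 0, 0], 255], [[0, 0, 0], [0, 0, 0], 255], [[0, 0, 0], [0, 0, 0], 255], [[0, 0, 0], [0, 0, 0], 255]]'

```text
clock: 20.35
tool_pos: [0.505, -0.0529, 0.1573]
eef_rot: [0.709, 0.02, -0.705, 0.011]
contact_force: [0.4, 4.4, 5.1]
opening: 0.395
```

```bash
python3 st.py;  python3 - <<'E'
from plant import r
from h import *
w=r.snapshot("wrist"); cv2.imwrite("pics/w17.png",w["color"][:,:,::-1])
t=r.snapshot("scene"); crop(t["color"],290,160,430,300,4,"pics/sc17.png")
E
```

```text
t 20.35 pos [ 0.505  -0.0529  0.1573] disp [-0.092  0.002] yaw rel -1.574 toolx [ 0.006  0.013 -1.   ] F [0.4 4.4 5.1] open 0.395 q [-0.35  0.77  0.64  2.03 -0.84  0.62 -0.65]
```

View pics/w17.png

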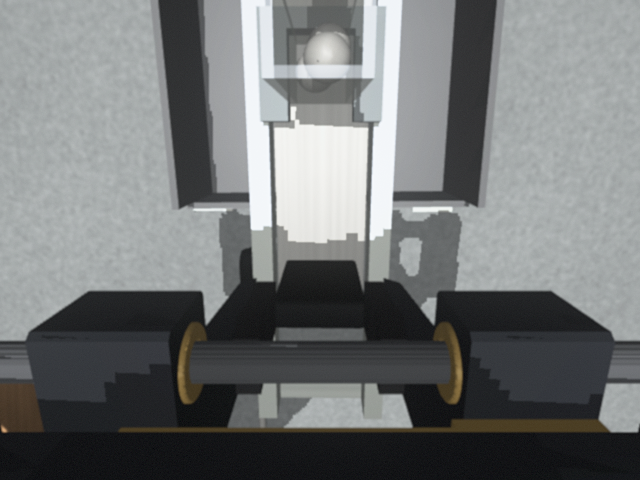

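View pics/sc17.png

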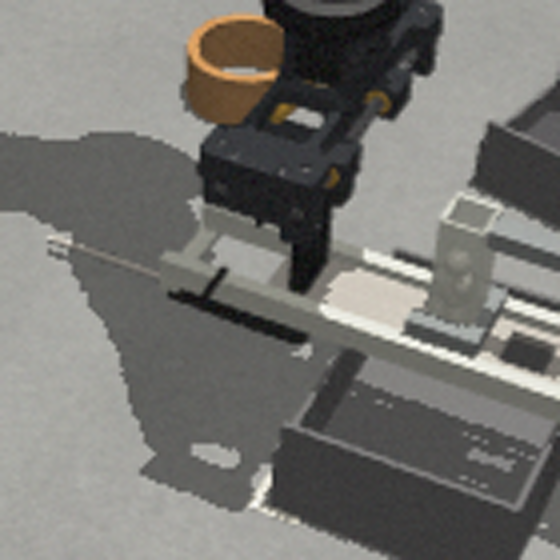

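play_rows --targets '[[[0, 0, 0], [-0.2, -0.01, 0], 255], [[0, 0, 0], [-0.25, -0.012, 0], 255], [[0, 0, 0], [-0.25, -0.012, 0], 255], [[0, 0, 0], [-0.2, -0.01, 0], 255], [[0, 0, 0], [0, 0, 0], 255]]' --newtons 55

```text
clock: 20.95
tool_pos: [0.4713, -0.0544, 0.1573]
eef_rot: [0.711, 0.02, -0.703, 0.012]
contact_force: [6.6, 5.4, -0.9]
opening: 0.395
```

```bash
python3 st.py;  python3 - <<'E'
from plant import r
from h import *
t=r.snapshot("scene"); crop(t["color"],290,180,410,300,5,"pics/sc18.png")
w=r.snapshot("wrist"); cv2.imwrite("pics/w18.png",w["color"][:,:,::-1])
E
```

```text
t 20.95 pos [ 0.4713 -0.0544  0.1573] disp [-0.1257  0.0022] yaw rel -1.573 toolx [ 0.01   0.012 -1.   ] F [ 6.6  5.4 -0.9] open 0.395 q [-0.33  0.73  0.61  2.12 -0.87  0.54 -0.59]
```

View pics/sc18.png

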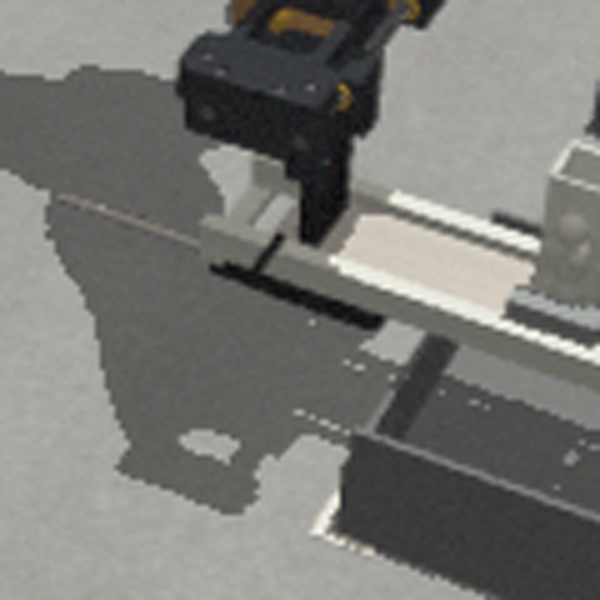

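View pics/w18.png

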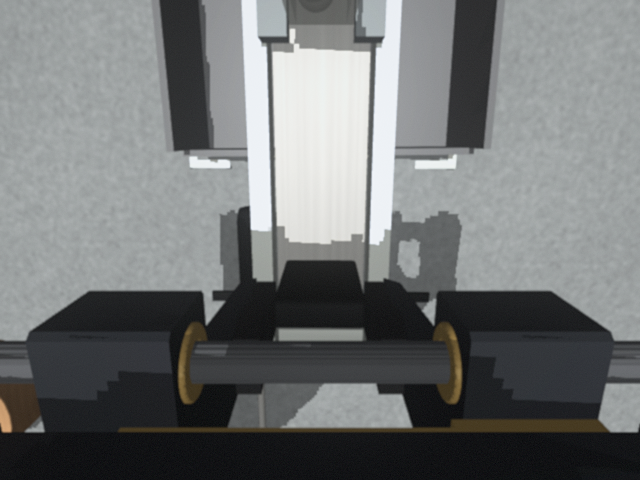

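```bash
python3 - <<'E'
from plant import r
from h import *
w=r.snapshot("wrist"); g=w["color"].mean(2)
print(g[285:306,222].round(0),g[285:306,418].round(0))
for row in (294,296,298): print(row,[todisp(ray(w,(u,row),.113)).round(4) for u in (222,418)])
E
```

```text
[153. 151. 150. 148. 148. 131.  80.  40.  41.  42.  47.  42.  43.  41.
  43.  61. 108. 146. 148. 126.  97.] [96. 95. 94. 97. 99. 98. 87. 63. 36. 28. 29. 29. 30. 27. 27. 29. 34. 51.
 79. 89. 83.]
294 [array([-0.1366,  0.0525]), array([-0.1364, -0.0463])]
296 [array([-0.1377,  0.0525]), array([-0.1375, -0.0463])]
298 [array([-0.1388,  0.0526]), array([-0.1386, -0.0464])]
```

play_rows --targets '[[[0, 0, 0], [-0.14, -0.006, 0], 255], [[0, 0, 0], [-0.14, -0.006, 0], 255], [[0, 0, 0], [0, 0, 0], 255], [[0, 0, 0], [0, 0, 0], 255]]'

```text
clock: 21.5
tool_pos: [0.4615, -0.0548, 0.1573]
eef_rot: [0.711, 0.021, -0.703, 0.012]
contact_force: [7.8, 6.0, -2.3]
opening: 0.395
```

```bash
python3 st.py;  python3 - <<'E'
from plant import r
from h import *
t=r.snapshot("scene"); crop(t["color"],290,180,440,300,4.5,"pics/sc19.png")
w=r.snapshot("wrist"); cv2.imwrite("pics/w19.png",w["color"][:,:,::-1])
for u in (222,418):
    g=w["color"][:,u].mean(1); print(g[285:306].round(0))
E
```

```text
t 21.5 pos [ 0.4615 -0.0548  0.1573] disp [-0.1355  0.0023] yaw rel -1.572 toolx [ 0.012  0.012 -1.   ] F [ 7.8  6.  -2.3] open 0.395 q [-0.33  0.72  0.59  2.15 -0.88  0.52 -0.57]
[116. 120. 132. 147. 151. 152. 150. 150. 151. 154. 159. 162. 162. 160.
 160. 164. 165. 164. 154. 131. 100.]
[94. 93. 92. 95. 96. 95. 99. 97. 99. 95. 95. 92. 95. 98. 97. 96. 95. 96.
 93. 87. 77.]
```

View pics/sc19.png

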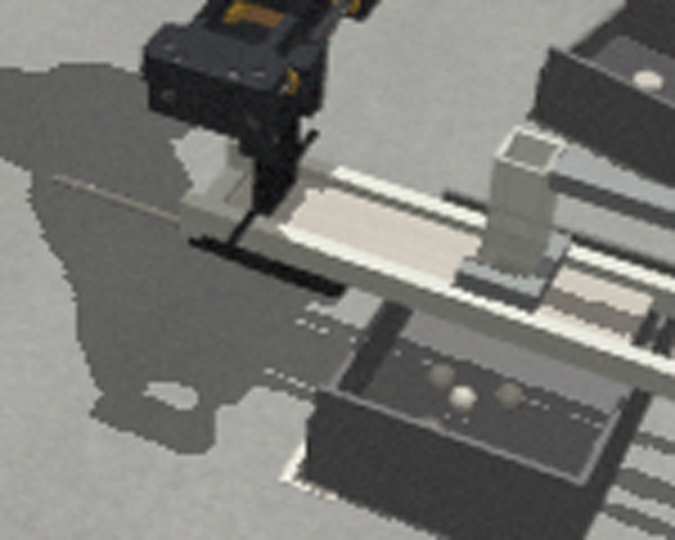

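View pics/w19.png

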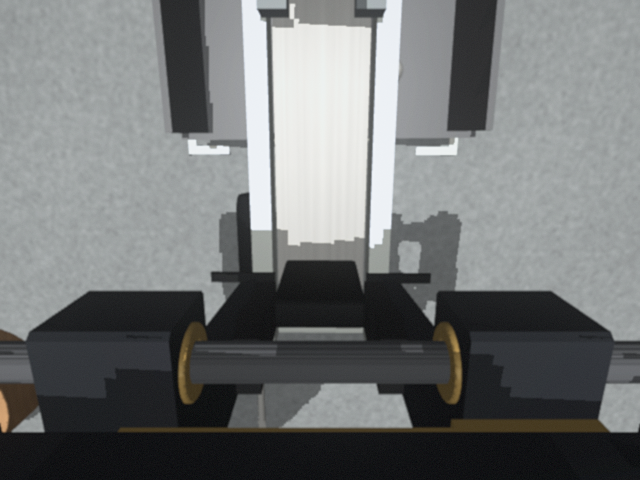

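play_rows --targets '[[[0, 0, 0], [-0.035, -0.002, 0], 255], [[0, 0, 0], [0, 0, 0], 255], [[0, 0, 0], [0, 0, 0], 255], [[0, 0, 0], [0, 0, 0], 255], [[0, 0, 0], [0, 0, 0], 255]]'

```text
clock: 22.1
tool_pos: [0.4604, -0.0548, 0.1573]
eef_rot: [0.711, 0.021, -0.703, 0.012]
contact_force: [7.5, 6.6, -1.1]
opening: 0.396
```

```bash
python3 st.py;  python3 - <<'E'
from plant import r
from h import *
t=r.snapshot("scene"); a=cv2.resize(t["color"][180:300,290:440,::-1],None,fx=3.6,fy=3.6,interpolation=cv2.INTER_CUBIC)
s=r.snapshot("top"); b=cv2.resize(s["color"][130:250,230:320,::-1],None,fx=2.8,fy=3.6,interpolation=cv2.INTER_CUBIC)
cv2.imwrite("pics/p20.png",np.hstack([a,b]))
cv2.imwrite("pics/top20.png",s["color"][:,:,::-1])
w=r.snapshot("wrist")
for u in (222,418):
    g=w["color"][:,u].mean(1); rows=[i for i in range(262,285) if g[i]<60]; m=np.mean(rows); print(rows[0],rows[-1],todisp(ray(w,(u,m),.113)).round(4))
E
```

```text
t 22.1 pos [ 0.4604 -0.0548  0.1573] disp [-0.1367  0.0022] yaw rel -1.572 toolx [ 0.012  0.012 -1.   ] F [ 7.5  6.6 -1.1] open 0.396 q [-0.32  0.72  0.59  2.16 -0.88  0.51 -0.57]
270 278 [-0.1376  0.0518]
271 280 [-0.1383 -0.0456]
```

View pics/p20.png

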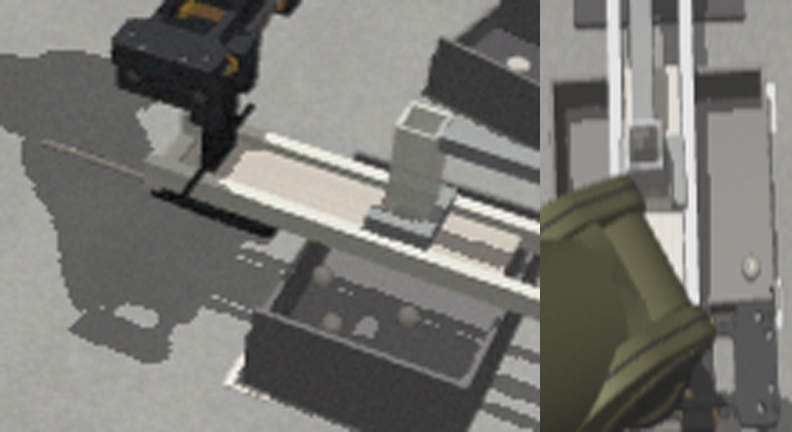

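View pics/top20.png

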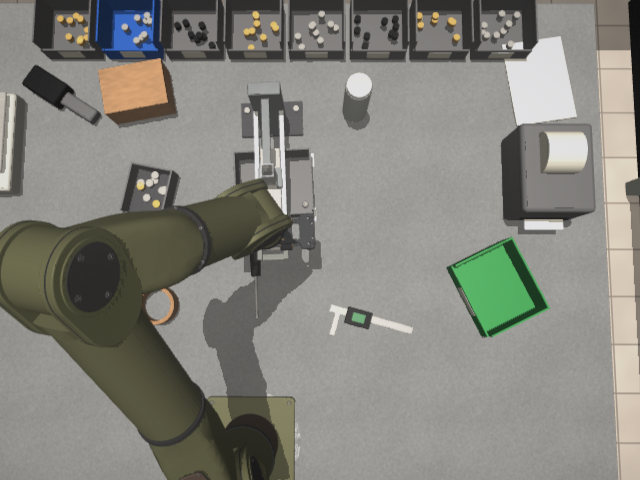

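```bash
python3 - <<'E'
from plant import r
from h import *
t=r.snapshot("scene"); crop(t["color"],350,195,450,290,7,"pics/z21.png")
E
```

```text
(no output)
```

View pics/z21.png

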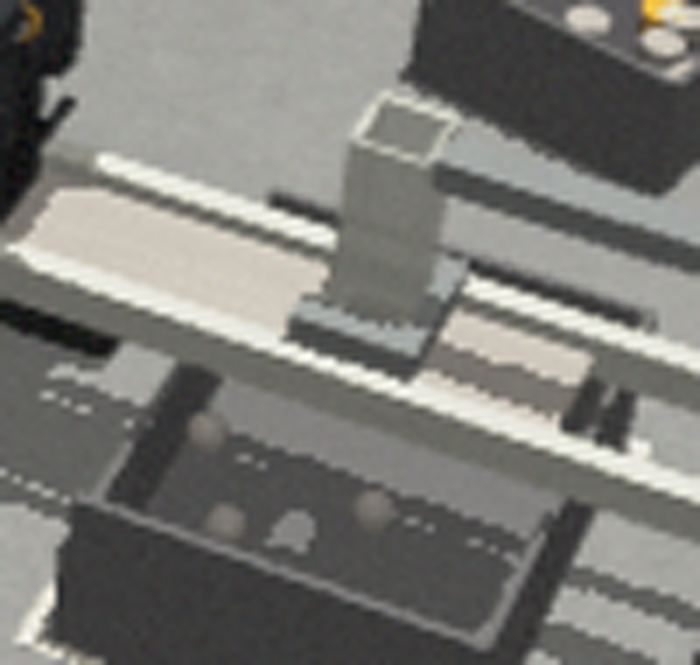

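play_rows --targets '[[[0, 0, 0], [0, 0, 0], 255], [[0, 0, 0], [0, 0, 0], 255], [[0, 0, 0], [0, 0, 0], 255], [[0, 0, 0], [0, 0, 0], 255], [[0, 0, 0], [0, 0, 0], 255]]'

```text
clock: 22.8
tool_pos: [0.4603, -0.0548, 0.1573]
eef_rot: [0.711, 0.021, -0.703, 0.012]
contact_force: [7.3, 5.3, -1.7]
opening: 0.389
```

```bash
python3 - <<'E'
from plant import r
from h import *
t=r.snapshot("scene"); s=r.snapshot("top")
a=cv2.resize(t["color"][235:285,360:440,::-1],None,fx=5,fy=5,interpolation=cv2.INTER_CUBIC)
b=cv2.resize(s["color"][145:225,232:320,::-1],None,fx=4.5,fy=4.5,interpolation=cv2.INTER_CUBIC)
h=max(a.shape[0],b.shape[0]); p=lambda i:np.vstack([i,np.zeros((h-i.shape[0],i.shape[1],3),np.uint8)])
cv2.imwrite("pics/p22.png",np.hstack([p(a),p(b)])); print(a.shape,b.shape)
A=lambda u,v:(u/7+350-.4,v/7+195-.4)
for c in ((207,430),(225,522),(375,510)): print(todisp(ray(t,A(*c),.012)).round(3))
print("top",todisp(ray(s,(305,204),.012)).round(3))
# magazine interior brightness in top view before/after
import pickle; s0,_=pickle.load(open("s0.pkl","rb"))
print(s0["color"][164:178,262:274].mean(2).round(0)); print(s["color"][164:178,262:274].mean(2).round(0))
E
```

```text
(250, 400, 3) (360, 396, 3)
[-0.062  0.023]
[-0.038 -0.017]
[0.008 0.013]
top [-0.044 -0.073]
[[184. 157. 153. 157. 157. 156. 148. 147. 146. 145. 154. 121.]
 [139. 120. 111. 112. 115. 114. 103.  97.  97. 110. 142. 124.]
 [101. 105. 103. 104. 106. 105. 103.  86.  87.  96. 132. 130.]
 [ 99. 106. 111. 111. 110. 105. 103.  87.  88.  96. 132. 131.]
 [ 97.  98. 104. 104. 101.  91.  89.  85.  85.  93. 130. 125.]
 [ 97.  93.  99. 101.  99.  84.  84.  84.  83.  93. 128. 121.]
 [ 97.  95.  95. 102.  99.  83.  82.  84.  89.  92. 131. 122.]
 [ 97.  92.  84.  89.  85.  79.  97. 116. 114. 106. 130. 125.]
 [ 96.  84.  77.  79.  84. 100. 133. 145. 138. 122. 132. 139.]
 [ 95.  83.  81.  85.  98. 136. 156. 163. 151. 137. 146. 159.]
 [ 96.  87.  84.  96. 116. 152. 167. 179. 160. 153. 161. 163.]
 [122. 118. 125. 138. 159. 175. 185. 192. 180. 175. 173. 157.]
 [125. 123. 127. 135. 155. 162. 165. 158. 155. 149. 139. 129.]
 [102.  97.  94.  99. 115. 114. 116. 106. 103.  98.  86.  92.]]
[[210. 179. 175. 179. 180. 178. 168. 168. 168. 172. 183. 151.]
 [158. 136. 127. 127. 131. 129. 117. 110. 111. 129. 166. 144.]
 [114. 120. 117. 117. 120. 120. 117.  97.  97. 109. 150. 147.]
 [112. 121. 126. 125. 124. 120. 117.  98.  99. 108. 150. 150.]
 [110. 111. 118. 117. 115. 101. 101.  96.  96. 105. 148. 142.]
 [110. 106. 111. 115. 111.  94.  94.  94.  94. 105. 147. 138.]
 [110. 106. 108. 115. 112.  94.  95.  94.  94. 104. 147. 138.]
 [109. 103.  95. 100.  96.  87.  87.  87.  87.  95. 133. 137.]
 [109.  94.  82.  85.  82.  82.  83.  83.  84.  91. 125. 136.]
 [108.  91.  82.  85.  87.  87.  87.  87.  87.  94. 131. 151.]
 [109.  96.  84.  86.  88.  88.  88.  88.  90. 112. 154. 171.]
 [138. 134. 137. 145. 157. 157. 157. 157. 158. 165. 179. 177.]
 [142. 140. 140. 146. 161. 161. 160. 150. 150. 150. 147. 143.]
 [116. 109. 103. 106. 113. 113. 111. 100. 101. 100.  95.  98.]]
```

View pics/p22.png

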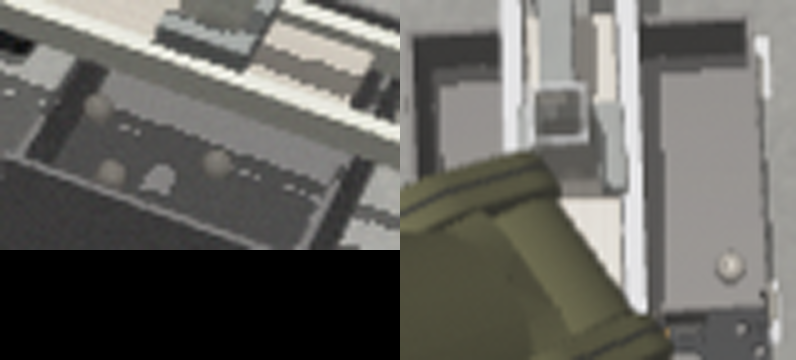

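```bash
python3 - <<'E'
from plant import r
print(r.finish_job()); x=r.get_state(); print(x["clock"],x["tool_pos"],x["opening"])
E
```

```text
the job is handed in; nothing more can be done
None
the job is handed in; nothing more can be done
```

The job is handed in at about 23 s of the 61 s. The empty grey bin stands on its outline, all four balls are in it, and the gripper still holds the gate open at the mark.

- **Bin:** I turned and squared it with pushes on its front wall and right side, then slid it in from the right. The last pictures put it about 1–3 mm off centre in x and 1–2.5 mm in y, with no visible skew. The scene and top cameras differed by up to 5 mm on the outline, so I used the gaps to the marks within each picture. The first tool-vertical pushes on the low front wall did little to move the bin, so I tilted the tool. That overshot by about 6 mm, and I took it out during the slide.
- **Gate:** I gripped the tab across its width at 50 N, then 55 N for the pull. It was pulled 44.7 mm without visible slip. The wrist camera puts the mark about 1 mm further out than the tool, which is within the calibration.
- **Balls:** The magazine is empty. I counted four balls in the bin: three in the scene view, and one in the top view that the bin wall hides from the scene camera.
- **Bystanders:** In the last top picture the calliper, screwdriver, small bin and the visible part of the tape core look to be in their first places. The arm hid part of the tape core. I compared these by eye only.

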